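# Slide rack into the staining hood

## Robot

A 6-joint arm with a two-finger parallel gripper is mounted at the origin on the work surface. World frame = base frame: x ahead of the robot, y to its left, z up, the work surface at z = 0. Lengths are in m, angles in rad, forces in N, time in s.
With the tool pointing down it reaches from about 0.35 to 0.975 m from the base axis. Payload 4.9 kg.
Tool frame: the origin (TCP) lies at the very end of the fingers, on their centre line; the grasp point (between the pads) lies 19 mm behind it; z points along the fingers, y is the line along which they close (so a half turn about z gives the same grasp; the last joint's range is limited). The gripper opens to 85 mm and grips with 20 to 120 N. Pads are 22 mm wide; open, the fingers measure 114 mm over their backs; the gripper's body (76 mm by 85 mm) begins 54 mm behind the grasp point. The pads swing forward as they close: fully open they stand 13 mm farther back than shut.
Start: joints at [-1.219, 0.053, 1.613, -0, 1.476, -0.119], TCP at [0.283, -0.557, 0.231] pointing down, gripper open.
Joint ranges: [-3.01, 3.01], [-1.01, 2.22], [0.06, 2.58], [-1.02, 4.17], [0.09, 2.62], [-3.14, 3.14]. Speed limits (rad/s): [2.57, 2.57, 3.14, 3.14, 3.14, 3.14].

## Interface

Orientations are given as a unit quaternion [w, x, y, z].
In Python, from plant import manip gives the robot as it stands.
- The arm moves only by the tool send_rows, never from a script. Its argument "increments" is a list of rows, each an object of numbers: "claw": the closure, from -1 (fully open) to 1 (shut); "dx", "dy", "dz": the shift along the tool's x, y, z in units of 0.5 m (1.0 is 0.5 m); "yaw": the turn about the tool's z in units of 1.5 rad (1.0 is 1.5 rad). A call has 1 to 20 rows; each row is the pose to reach, as a shift and turn from the pose commanded when the call began, along the tool's axes at that moment; what a row does not reach only later rows make up. A row lasts 1/8 s, in which the tool goes at most 62.5 mm and 10.7 degrees, less where a joint would pass 70% of its speed; a pose out of reach is approached as far as the arm can. A call with a number of a shift or a turn outside -1 to 1 is refused whole. A call with a gripper value outside its range is refused whole. The fingers move at their own pace and stop on an object; the grip force is fixed at half the most. Time passes only in rows, so rows that repeat a pose let the fingers close. It gives the time, the measured TCP pose, the force, the opening and the grip force at its end, in the units of the state.
- manip.state(): the state, without advancing time (a new reading comes with each control period).
- manip.grab_frame(name): name is "scene" or "side" or "wrist"; returns the picture (384x512x3 uint8, red, green, blue); there is no depth.
- manip.camera_params(name): a dict with "camera_matrix" (3x3 intrinsics, pixels), "k1" (the pictures are not rectified: a ray, as slopes to the right and down, at radius r is drawn at 1 + k1 r^2 times it, then the intrinsics apply), "extrinsics" (4x4, takes a point from world to camera coordinates); the wrist camera has in their place "tool_from_camera" (4x4, takes a point from camera to tool coordinates, whose origin is the TCP and whose axes are the flange's). Camera axes: x right, y down, z forward; pixel columns grow to the right and rows downward; lengths in m; the calibration is good to about 2 mm. A picture is of the moment at which its call begins: read the wrist's pose just before it. camera_params takes no time and is no camera call.
- manip.job_done(): hands the job in; it is judged then, once.
The state is a dict: "time": time; "joint_pos": joint angles; "joint_vel": joint speeds; "joint_efforts": joint torques, N m; "tool_pos": TCP position; "tool_rot": TCP orientation; "contact_force": force on the tool from outside, world axes, zero at the start; "ft_torque": the same for the moment, N m; "gripper_width": opening from 0.0 (shut) to 1.0 (fully open); "grasp_force": force on a finger pad.
Only numpy, scipy, OpenCV 4.12 (cv2) and the standard library are available. Lean on these libraries where they do the work, as an engineer would, in place of code of your own. Each camera call takes 0.05 s, during which the arm holds its last target. There are 200 camera calls.

## Task

Put the rack of dried microscope slides away in the staining hood: raise the hood's sash all the way up by its handle, lift the slide rack off its hook and, keeping it upright, set it down gently on the steel drip tray inside the hood. Then pull the sash fully down again by the handle. Leave the other things on the bench and in the hood standing where they are.

Things in the scene. Friction and masses are not known exactly. Their poses are not given: they have to be found in the camera images.
- hood: Clear-walled bench fume hood, fixed, 540 wide, 240 deep, 650 high, white frame. Origin at bench height under the middle of the sash's inner face; x points into the hood, y to the left facing it. Inside: x 0 to 230, y -240 to 240, floor 12 above the bench. Sill in front: x -32 to -2, 8 high. A fixed clear front (x 5 to 11) closes it above 320; roof at 615. A bottle stands behind x 135.
- sash (a joint): Vertical sliding sash: clear pane 6 thick (hood x -6 to 0; edging to x -10), 488 wide, 305 high. Value: rise in m above closed. 0 = fully down (lower edge 14 mm above the bench), 0.286 = up at its stop (lower edge at 300). Counterbalanced: 4 to 6 N moves it either way, it stays where left. At the start 0 to 60 mm open.
- sash_handle (a point): Middle of the upright steel bow handle on the sash's front (moves with it): a vertical round bar 12 thick, straight for 25 up and down from this point, axis 38 in front of the pane; legs to the pane 35 above and below this point. It is at hood x -44, y 0, 47 above the sash's lower edge. Axes as the hood's.
- tray: Shallow steel drip tray in the hood, fixed, left or right of the middle: 96 (along its x) by 160 (y), 8 high, walls and floor 3 thick, so 90 by 154 inside. Origin at the centre of its underside, on the hood floor; axes parallel to the hood's.
- slide_rack: Ivory plastic rack with seven glass slides, 0.14 to 0.28 kg, hanging on the hook. Origin: centre of its underside, z up. Body 70 (x) by 84 (y), 30 high. Above it a flat handle bar runs along x, 70 long, 10 thick (y), z 64 to 84, on end uprights (x +-30 to +-35, 16 wide). The hook passes through the window under the bar (z 30 to 64). Same either way round.
- stand: Steel drying stand, fixed, left or right in front of the hood: foot x -45 to 78, y -60 to 60, 14 high; post of 8 mm rod at x 66, bent at the top into a level hook arm pointing to -x. Origin at bench height under the place where the rack hangs, the rack's bar lying across the arm (rack x along the stand's y).
- hook (a point): Top of the level 8 mm hook arm where the rack's bar rests, 154 above the bench; axes as the stand's. The arm ends 32 towards -x, its tip turned up 11 above the arm's top; nothing is higher. To free the rack: raise it 14 to 24 (more, and the slides meet the arm from below), draw it 80 or more along -x, only then raise it further.
- jar: Round glass jar with an amber knobbed lid, in the hood beside the tray, radius 38, 92 high, loose. Origin at the centre of its underside. To be left alone.
- tube_rack: White rack of capped sample tubes, loose, 65 by 110, 97 high, on the other side than the stand. Origin at the centre of its underside. To be left alone.
- cup: Lidded specimen cup in front, radius 34, 74 high, loose. Origin at the centre of its underside. To be left alone.
- slide_box: Small closed slide box in front, grey with a white lid, 87 by 36 by 43 high, loose. Origin at the centre of its underside. To be left alone.
Things that resemble listed ones, but are neither listed nor needed, are in the scene too. What is shaped like the slide_rack but turquoise is not meant.

How it is judged:
By the outcome, as a careful person would: the job done as asked, in the order asked, and still so for the second after the job is handed in, with the robot touching nothing.
It also fails if it takes over 72 s, if anything falls off the work surface, if the arm or the gripper's body presses on something with over 40 N, if the wrist force passes 120 N, or if a joint passes its speed limit or range.

## Working session

There is one attempt and no reset: what is moved stays moved. The work goes in short steps, Python scripts to look and compute and a tool call to move; the robot and the scene stay as the last step left them, time stands still between calls to the robot, and variables do not carry over. Pictures are saved under pics/ and viewed, at most 10 in all, crops included, and the job is handed in when it is done.

Besides the shell and the picture viewer there is one more tool, called in YAML: its name, and indented under it one key for each argument. send_rows: Moves the arm, as the interface text tells. Shifts and turns lie within -1 to 1; 1 stands for 0.5 m of shift or 1.5 rad of turn. Its arguments: {"type":"object","properties":{"increments":{"type":"array","items":{"type":"object","properties":{"claw":{"type":"number"},"dx":{"type":"number"},"dy":{"type":"number"},"dz":{"type":"number"},"yaw":{"type":"number"}}}}},"required":["increments"]}

```bash
mkdir -p pics; ls; cat > h.py <<'E'
import numpy as np, cv2
from plant import manip
from scipy.spatial.transform import Rotation as R
def q2R(q): return R.from_quat([q[1],q[2],q[3],q[0]]).as_matrix()
def cam(name,st=None):
    p=manip.camera_params(name);K=np.array(p["camera_matrix"]);k1=p["k1"]
    if name=="wrist":
        T=np.eye(4);T[:3,:3]=q2R(st["tool_rot"]);T[:3,3]=st["tool_pos"]
        E=np.linalg.inv(T@np.array(p["tool_from_camera"]))
    else:E=np.array(p["extrinsics"])
    return K,np.array([k1,0,0,0.]),E
def ray(c,uv):
    K,D,E=c
    n=cv2.undistortPoints(np.array([[uv]],float),K,D)[0,0]
    d=E[:3,:3].T@np.r_[n,1];o=-E[:3,:3].T@E[:3,3];return o,d/np.linalg.norm(d)
def onz(c,uv,z):
    o,d=ray(c,uv);return o+d*(z-o[2])/d[2]
def tri(c1,u1,c2,u2):
    o,d=ray(c1,u1);p,e=ray(c2,u2)
    s=np.linalg.lstsq(np.c_[d,-e],p-o,rcond=None)[0]
    a=o+d*s[0];b=p+e*s[1];return (a+b)/2,np.linalg.norm(a-b)
def proj(c,P):
    K,D,E=c
    return cv2.projectPoints(np.array(P,float).reshape(-1,1,3),cv2.Rodrigues(E[:3,:3])[0],E[:3,3],K,D)[0][:,0]
E
python3 - <<'E'
from h import *
st=manip.state();print(st)
for n in("scene","side"):
    im=manip.grab_frame(n);cv2.imwrite(f"pics/{n}.png",im[:,:,::-1])
    cv2.imwrite(f"pics/{n}_b.png",cv2.resize(im[:,:,::-1],(800,600),interpolation=cv2.INTER_CUBIC))
    c=cam(n);print(n,ray(c,(256,192)))
im=manip.grab_frame("wrist");cv2.imwrite("pics/wrist.png",im[:,:,::-1]);print(manip.camera_params("wrist"))
E
```

```text
pics
{'time': 0.0, 'joint_pos': array([-1.21901076e+00,  5.33919448e-02,  1.61429819e+00, -4.64039196e-05,
        1.47599951e+00, -1.18988827e-01]), 'joint_vel': array([ 9.46623983e-04, -2.72788537e-04,  9.66862770e-04, -6.11426448e-04,
        2.58797374e-05, -3.30367131e-04]), 'joint_efforts': array([-2.50874378e-03, -3.93679547e+01, -3.70182431e+01, -3.83768902e-04,
        6.81197052e-03,  3.58079390e-06]), 'tool_pos': array([ 0.28326294, -0.55642101,  0.23003877]), 'tool_rot': array([-1.03871581e-03,  9.72423059e-01,  2.33221555e-01, -1.44706649e-04]), 'contact_force': array([ 0.08630645, -0.16029961, -0.2865682 ]), 'ft_torque': array([ 0.0976536 , -0.00213952, -0.00918419]), 'grasp_force': 0.0, 'gripper_width': 1.0002487414755303}
scene (array([0.58597343, 0.50366149, 1.23279874]), array([-0.10754472, -0.48227713, -0.86939226]))
side (array([0.12265355, 0.52197068, 0.98117798]), array([ 0.28965212, -0.55281952, -0.78134002]))
{'camera_matrix': array([[322.69022756,   0.        , 258.65885123],
       [  0.        , 322.69022756, 193.2578425 ],
       [  0.        ,   0.        ,   1.        ]]), 'k1': -0.003153573214383986, 'tool_from_camera': array([[ 2.87114253e-04, -9.45690222e-01, -3.25069102e-01,
         8.45554928e-02],
       [ 9.99999942e-01,  3.31812533e-04, -8.20675727e-05,
        -2.52882456e-05],
       [ 1.85472503e-04, -3.25069060e-01,  9.45690262e-01,
        -1.42202732e-01],
       [ 0.00000000e+00,  0.00000000e+00,  0.00000000e+00,
         1.00000000e+00]])}
```

View pics/scene_b.png

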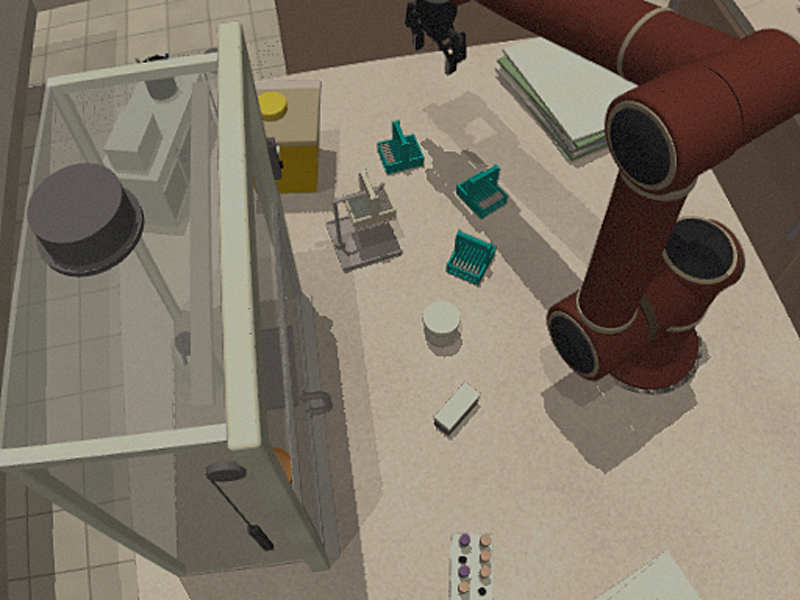

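View pics/side_b.png

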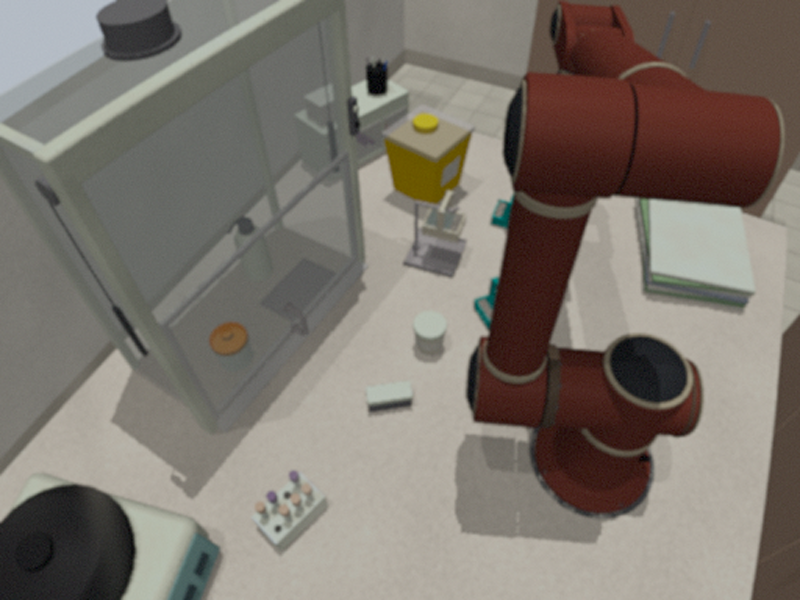

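The scene picture shows the hood on the left with its handle at about (315,402), and the stand with the ivory rack at (365,200). The tray is behind the pane on the stand's side. Turquoise racks stand at (400,150), (482,190) and (470,257), the cup is at (441,322) and the box at (457,408). The side picture shows the handle at (298,315), the rack bar at (447,205), the tray at (300,288) and the amber jar lid at (229,338).

```bash
python3 - <<'E'
from h import *
s=cam("scene");d=cam("side");k=1.5625
T=lambda n,a,b:print(n,*tri(s,np.array(a)/k,d,np.array(b)/k))
T("handle",(322,402),(298,315))
T("stand post top",(338,200),(417,203))
T("bar", (368,185),(447,205))
T("cup top",(441,315),(430,325))
T("box",(457,403),(389,390))
print("tray corner",[onz(d,np.array(p)/k,.02) for p in((300,262),(338,280),(304,318),(265,300))])
print("sill right/left front ends",[onz(d,np.array(p)/k,.008) for p in((362,272),(222,425))])
print("frame front foot scene",onz(s,np.array((325,570))/k,0))
print("jarlid",onz(d,np.array((229,338))/k,.097))
print("tubes",onz(d,np.array((290,520))/k,.03))
print("base",onz(s,np.array((640,385))/k,.0))
a=cv2.imread("pics/scene.png")[160:300,170:262];b=cv2.imread("pics/side.png")[110:290,90:300]
a2=cv2.imread("pics/scene.png")[95:180,200:275]
o=np.zeros((600,800,3),np.uint8)
f=lambda im,w,h:cv2.resize(im,(w,h),interpolation=cv2.INTER_CUBIC)
o[:420,:276]=f(a,276,420);o[:450,276:800]=f(b,524,450)
cv2.imwrite("pics/crop1.png",o)
E
```

```text
handle [0.6128261  0.03091378 0.10153413] 0.011546345005203143
stand post top [ 0.51807787 -0.32124798  0.15892618] 0.00213786197514612
bar [ 0.45712124 -0.34542562  0.15721908] 0.0005213881346231186
cup top [ 0.37714066 -0.09409033  0.06928068] 0.0020791832327794186
box [0.38792119 0.06677268 0.0481474 ] 0.001714606480652785
tray corner [array([ 0.74087283, -0.15439643,  0.02      ]), array([ 0.63165953, -0.14664094,  0.02      ]), array([ 0.64169625, -0.02063633,  0.02      ]), array([ 0.74757366, -0.02311488,  0.02      ])]
sill right/left front ends [array([ 0.60052076, -0.20122009,  0.008     ]), array([0.64932196, 0.26146479, 0.008     ])]
frame front foot scene [0.66430399 0.28840362 0.        ]
jarlid [0.70524499 0.13066158 0.097     ]
tubes [0.42495115 0.35460923 0.03      ]
base [0.04035378 0.09296926 0.        ]
```

View pics/crop1.png

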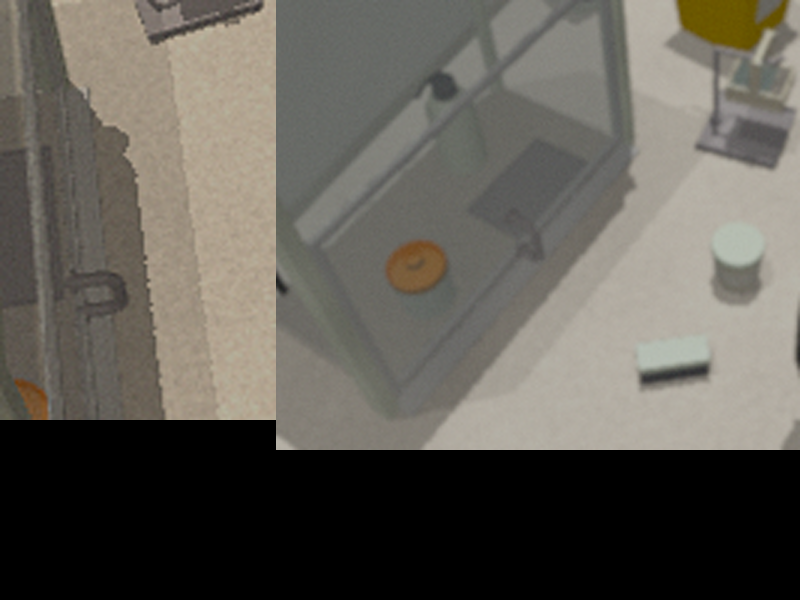

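The crop shows the handle bow centred at about (520,235) in the side panel and at (115,292) in the scene panel. The tray is a dark rectangle right of the middle and close to the sash, and the jar is to its left. Next I'll move to look at the hood front from close by.

```bash
cat >> h.py <<'E'
def phi(st): M=q2R(st["tool_rot"]); return np.arctan2(M[1,0],M[0,0])
def goal(st,xyz,ph=None):
    M=q2R(st["tool_rot"]);d=M.T@(np.array(xyz)-st["tool_pos"])/.5
    y=0 if ph is None else -((ph-phi(st)+np.pi)%(2*np.pi)-np.pi)/1.5
    print("d",d.round(4),"yaw",round(y,4),"phi",round(phi(st),4));return d,y
E
python3 - <<'E'
from h import *
goal(manip.state(),(.42,-.02,.33),3.04)
E
```

```text
d [ 0.7304 -0.8327 -0.1979] yaw -1.7128 phi 0.4707
```

send_rows:
  increments:
    - {"dx": 0.73,"dy": -0.83,"dz": -0.2,"yaw": -0.9,"claw": -1}
    - {"dx": 0.73,"dy": -0.83,"dz": -0.2,"yaw": -0.9,"claw": -1}
    - {"dx": 0.73,"dy": -0.83,"dz": -0.2,"yaw": -0.9,"claw": -1}
    - {"dx": 0.73,"dy": -0.83,"dz": -0.2,"yaw": -0.9,"claw": -1}
    - {"dx": 0.73,"dy": -0.83,"dz": -0.2,"yaw": -0.9,"claw": -1}
    - {"dx": 0.73,"dy": -0.83,"dz": -0.2,"yaw": -0.9,"claw": -1}
    - {"dx": 0.73,"dy": -0.83,"dz": -0.2,"yaw": -0.9,"claw": -1}
    - {"dx": 0.73,"dy": -0.83,"dz": -0.2,"yaw": -0.9,"claw": -1}
    - {"dx": 0.73,"dy": -0.83,"dz": -0.2,"yaw": -0.9,"claw": -1}
    - {"dx": 0.73,"dy": -0.83,"dz": -0.2,"yaw": -0.9,"claw": -1}

```text
time: 1.4
tool_pos: [0.421, -0.018, 0.3323]
tool_rot: [0.001, 0.61, 0.792, 0.001]
contact_force: [-0.8, 0.3, -0.1]
gripper_width: 1.0
grasp_force: 0.0
```

send_rows:
  increments:
    - {"yaw": -0.8,"claw": -1}
    - {"yaw": -0.8,"claw": -1}
    - {"yaw": -0.8,"claw": -1}
    - {"yaw": -0.8,"claw": -1}
    - {"yaw": -0.8,"claw": -1}
    - {"yaw": -0.8,"claw": -1}
    - {"yaw": -0.8,"claw": -1}
    - {"yaw": -0.8,"claw": -1}

```text
invalid input
```

```bash
python3 - <<'E'
from h import *
st=manip.state();print(st["time"],st["joint_pos"],st["tool_pos"],phi(st))
im=manip.grab_frame("wrist");cv2.imwrite("pics/w1.png",im[:,:,::-1])
b=manip.grab_frame("scene");cv2.imwrite("pics/s1.png",b[:,:,::-1])
c=manip.grab_frame("side");cv2.imwrite("pics/d1.png",c[:,:,::-1])
o=np.zeros((600,800,3),np.uint8)
o[:300,:400]=cv2.resize(im,(400,300));o[:300,400:]=cv2.resize(b,(400,300));o[300:,:400]=cv2.resize(c,(400,300))
cv2.imwrite("pics/m1.png",o[:,:,::-1])
np.save("pics/st1.npy",st,allow_pickle=True)
E
```

```text
1.4 [-2.20080722e-01 -4.96183854e-01  1.91329582e+00  6.12096055e-04
  1.72287546e+00 -4.78256627e-01] [ 0.4210425  -0.01798173  0.3322705 ] 1.8290652742044358
```

View pics/m1.png

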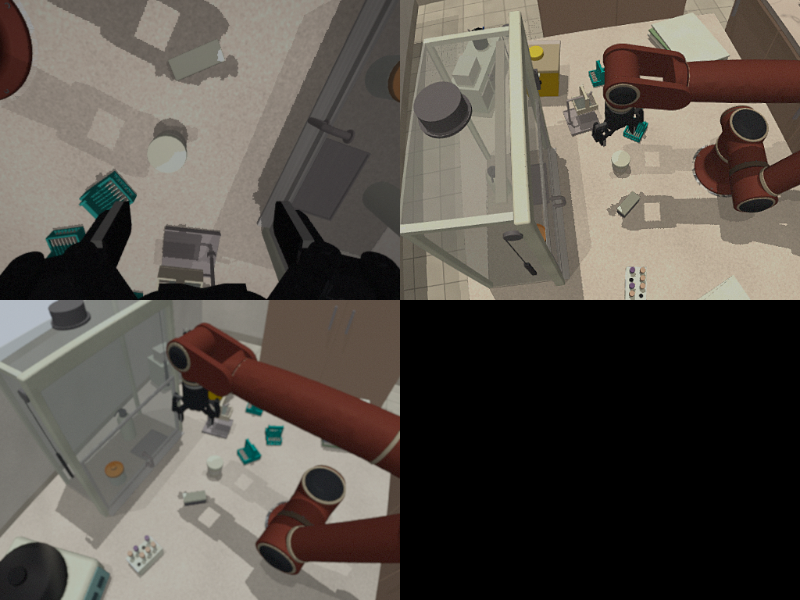

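The wrist picture shows the handle at about (330,127) in this panel, with the tray beyond it and the rack on the stand at (188,255). The wrist fork's disc is at (623,93) in the scene panel and (179,355) in the side panel. I'll use that disc to measure how high the wrist sits above the TCP.

```bash
python3 - <<'E'
from h import *
s=cam("scene");d=cam("side");k=1.28
print("wrist disc",tri(s,((623-400)*k,93*k),d,(179*k,55*k)))
print("shoulder",tri(s,((746-400)*k,126*k),d,(323*k,(485-300)*k)))
from scipy.optimize import least_squares
st=np.load("pics/st1.npy",allow_pickle=True).item()
# r=a0+L1 s2+L2 s23, z=h+L1 c2+L2 c23
q=[(.05339,.05339+1.6143),(-.49618,-.49618+1.91330)]
ps=[np.array([.28326,-.55642,.23004]),np.array([.42104,-.01798,.33227])]
j1=[-1.21901,-.22008]
for p,a in zip(ps,j1):
    c,sn=np.cos(a),np.sin(a);print("radial",c*p[0]+sn*p[1],"lat",-sn*p[0]+c*p[1],"z",p[2])
w=cam("wrist",st)
for n,p in(("handle",(345,132)),):print(n,[onz(w,np.array(p)*k,z) for z in(.08,.1,.12)])
goal(st,(.42,-.02,.33),3.04)
E
```

```text
wrist disc (array([0.43083923, 0.03531159, 0.61750957]), np.float64(0.003419111282437655))
shoulder (array([ 0.00123684, -0.00432038,  0.29446759]), np.float64(0.006175163819727751))
radial 0.6199485041011734 lat 0.07418420494092653 z 0.23004
radial 0.4148096824205995 lat 0.07436994937554703 z 0.33227
handle [array([0.6508472 , 0.02261574, 0.08      ]), array([0.63810552, 0.02469389, 0.1       ]), array([0.62536383, 0.02677205, 0.12      ])]
d [-0.0034 -0.0031  0.0045] yaw -0.8073 phi 1.8291
```

The wrist axis sits about 0.285 m above the TCP. A vertical tool therefore can't get under the 0.30 m sash edge to the tray, so I'll need a forward tilt, and I should find out how the interface treats limits. First I'll finish the yaw, giving all keys this time, and rise in free air.

send_rows:
  increments:
    - {"dx": 0,"dy": 0,"dz": -0.5,"yaw": -0.81,"claw": -1}
    - {"dx": 0,"dy": 0,"dz": -0.5,"yaw": -0.81,"claw": -1}
    - {"dx": 0,"dy": 0,"dz": -0.5,"yaw": -0.81,"claw": -1}
    - {"dx": 0,"dy": 0,"dz": -0.5,"yaw": -0.81,"claw": -1}
    - {"dx": 0,"dy": 0,"dz": -0.5,"yaw": -0.81,"claw": -1}
    - {"dx": 0,"dy": 0,"dz": -0.5,"yaw": -0.81,"claw": -1}
    - {"dx": 0,"dy": 0,"dz": -0.5,"yaw": -0.81,"claw": -1}
    - {"dx": 0,"dy": 0,"dz": -0.5,"yaw": -0.81,"claw": -1}

```text
time: 2.55
tool_pos: [0.4205, -0.0233, 0.5807]
tool_rot: [-0.001, 0.055, 0.998, 0.0]
contact_force: [0.1, -0.5, -0.2]
gripper_width: 1.001
grasp_force: 0.0
```

```bash
python3 - <<'E'
from h import *
st=manip.state();print(st["time"],st["joint_pos"],st["tool_pos"],st["tool_rot"],phi(st))
E
```

```text
2.55 [-2.32340730e-01 -3.83112477e-01  1.42217577e+00 -1.83380565e-04
  2.10353378e+00 -1.69270409e+00] [ 0.42047669 -0.02328715  0.58073818] [-5.08271175e-04  5.52348791e-02  9.98473259e-01  1.07176162e-05] 3.031066614278748
```

send_rows:
  increments:
    - {"dx": 0,"dy": 0,"dz": -0.8,"yaw": 0,"claw": -1}
    - {"dx": 0,"dy": 0,"dz": -0.8,"yaw": 0,"claw": -1}
    - {"dx": 0,"dy": 0,"dz": -0.8,"yaw": 0,"claw": -1}
    - {"dx": 0,"dy": 0,"dz": -0.8,"yaw": 0,"claw": -1}
    - {"dx": 0,"dy": 0,"dz": -0.8,"yaw": 0,"claw": -1}
    - {"dx": 0,"dy": 0,"dz": -0.8,"yaw": 0,"claw": -1}
    - {"dx": 0,"dy": 0,"dz": -0.8,"yaw": 0,"claw": -1}
    - {"dx": 0,"dy": 0,"dz": -0.8,"yaw": 0,"claw": -1}

```text
time: 3.55
tool_pos: [0.4148, -0.0221, 0.887]
tool_rot: [0.029, 0.054, 0.998, -0.005]
contact_force: [0.5, -0.3, -0.2]
gripper_width: 0.999
grasp_force: 0.0
```

```bash
python3 - <<'E'
from h import *
st=manip.state();print(st["time"],st["joint_pos"],st["tool_pos"]);print(q2R(st["tool_rot"]).round(3))
E
```

```text
3.55 [-2.33296035e-01  7.98719207e-02  3.83128105e-01  1.45725187e-03
  2.61894731e+00 -1.69513839e+00] [ 0.41483759 -0.02209982  0.88698246]
[[-0.992  0.108  0.058]
 [ 0.107  0.994 -0.013]
 [-0.059 -0.007 -0.998]]
```

At the j5 limit the tool does tilt outward, by 0.058 rad so far. I'll check whether a tilt gained this way carries over into the next call's starting pose.

send_rows:
  increments:
    - {"dx": 0,"dy": 0,"dz": -0.2,"yaw": 0,"claw": -1}
    - {"dx": 0,"dy": 0,"dz": -0.2,"yaw": 0,"claw": -1}

```text
time: 3.8
tool_pos: [0.4035, -0.0203, 0.9078]
tool_rot: [0.057, 0.053, 0.997, -0.01]
contact_force: [0.1, 1.0, 0.2]
gripper_width: 1.001
grasp_force: 0.0
```

send_rows:
  increments:
    - {"dx": 0,"dy": 0,"dz": 0.6,"yaw": 0,"claw": -1}
    - {"dx": 0,"dy": 0,"dz": 0.6,"yaw": 0,"claw": -1}
    - {"dx": 0,"dy": 0,"dz": 0.6,"yaw": 0,"claw": -1}
    - {"dx": 0,"dy": 0,"dz": 0.6,"yaw": 0,"claw": -1}
    - {"dx": 0,"dy": 0,"dz": 0.6,"yaw": 0,"claw": -1}
    - {"dx": 0,"dy": 0,"dz": 0.6,"yaw": 0,"claw": -1}

```text
time: 4.55
tool_pos: [0.4381, -0.0279, 0.5981]
tool_rot: [0.047, 0.053, 0.997, -0.008]
contact_force: [0.3, 0.3, 0.8]
gripper_width: 0.996
grasp_force: 0.0
```

```bash
python3 - <<'E'
from h import *
st=manip.state();print(st["time"],st["joint_pos"],st["tool_pos"]);print(q2R(st["tool_rot"]).round(3))
E
```

```text
4.55 [-2.34534582e-01 -3.88522978e-01  1.39794705e+00  1.91831833e-03
  2.03600140e+00 -1.69821552e+00] [ 0.43806165 -0.02788554  0.59807883]
[[-0.99   0.106  0.094]
 [ 0.105  0.994 -0.021]
 [-0.095 -0.011 -0.995]]
```

A tilt gained at a limit persists, now 0.095 rad outward. The plan is:
1. Raise the sash with this near-vertical tool, with the handle off-centre in the pads for clearance.
2. Take the rack from above and stand it on the bench, turned to the hood's heading.
3. Gain more tilt, regrasp the rack and place it on the tray.

Next I'll look at the handle from close by.

```bash
python3 - <<'E'
from h import *
goal(manip.state(),(.48,.03,.28))
E
```

```text
d [-0.0102  0.1308  0.6387] yaw 0 phi 3.0359
```

send_rows:
  increments:
    - {"dx": -0.01,"dy": 0.13,"dz": 0.64,"yaw": 0,"claw": -1}
    - {"dx": -0.01,"dy": 0.13,"dz": 0.64,"yaw": 0,"claw": -1}
    - {"dx": -0.01,"dy": 0.13,"dz": 0.64,"yaw": 0,"claw": -1}
    - {"dx": -0.01,"dy": 0.13,"dz": 0.64,"yaw": 0,"claw": -1}
    - {"dx": -0.01,"dy": 0.13,"dz": 0.64,"yaw": 0,"claw": -1}
    - {"dx": -0.01,"dy": 0.13,"dz": 0.64,"yaw": 0,"claw": -1}
    - {"dx": -0.01,"dy": 0.13,"dz": 0.64,"yaw": 0,"claw": -1}

```text
time: 5.42
tool_pos: [0.4876, 0.028, 0.2948]
tool_rot: [0.059, 0.053, 0.997, -0.01]
contact_force: [-1.6, 0.1, 0.5]
gripper_width: 1.003
grasp_force: 0.0
```

```bash
python3 - <<'E'
from h import *
st=manip.state();im=manip.grab_frame("wrist")
print(st["joint_pos"],st["tool_pos"]);print(q2R(st["tool_rot"]).round(3))
np.save("pics/st2.npy",st,allow_pickle=True);cv2.imwrite("pics/w2.png",im[:,:,::-1])
cv2.imwrite("pics/w2b.png",cv2.resize(im[:,:,::-1],(800,600),interpolation=cv2.INTER_CUBIC))
E
```

```text
[-0.08621084 -0.39492269  1.9062919  -0.01548154  1.51203726 -1.55123478] [0.4876313  0.02799748 0.29475375]
[[-0.988  0.106  0.116]
 [ 0.104  0.994 -0.026]
 [-0.118 -0.013 -0.993]]
```

View pics/w2b.png

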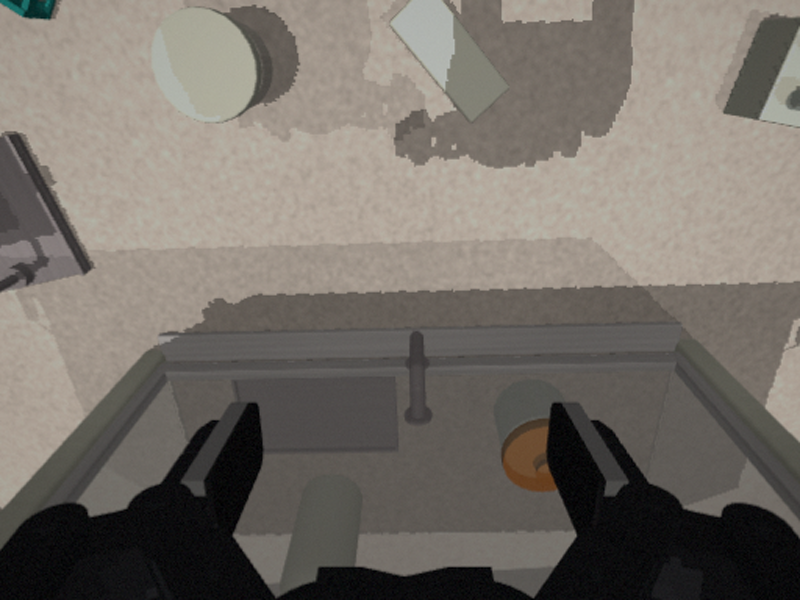

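The wrist picture shows the upper handle leg running from the bar at (417,337) to the pane at (418,413). The tray corners are at (235,380), (393,376), (397,450) and (240,452), the sill front edge runs from (165,334) to (675,325), and the jar is at (540,455).

```bash
python3 - <<'E'
from h import *
st=np.load("pics/st2.npy",allow_pickle=True).item();w=cam("wrist",st);k=1.5625
g=cv2.cvtColor(cv2.imread("pics/w2.png"),cv2.COLOR_BGR2GRAY).astype(float)
for u in (140,200,320,400):
    c=g[195:245,u-6:u+7].mean(1);print(u,c.round(0).astype(int).tolist())
A=[onz(w,np.array(p)/k,.008) for p in((165,334),(675,325))]
print("sill",A);d=A[1]-A[0];ang=np.arctan2(-d[0],d[1]) ;ang=(ang+np.pi/2)%np.pi-np.pi/2;print("hood yaw",ang)
for z in(.02,.015):
    t=[onz(w,np.array(p)/k,z) for p in((235,380),(393,376),(397,450),(240,452))]
    print("tray",np.mean(t,0),[np.linalg.norm(t[i]-t[(i+1)%4]).round(3) for i in range(4)],np.arctan2(*(t[0]-t[1])[:2]), np.array(t)[:,:2].round(3).tolist())
hx=np.array([np.cos(ang),np.sin(ang),0]);mid=np.mean(A,0)
for off,p in((.026,(418,413)),(-.012,(417,337))):   # from sill front (-.032): pane -.006, bar -.044
    o,dr=ray(w,np.array(p)/k);s=((mid+hx*off-o)@hx)/(dr@hx);print("leg",o+dr*s)
E
```

```text
140 [96, 96, 95, 96, 95, 94, 94, 94, 94, 94, 95, 95, 95, 95, 94, 94, 91, 81, 82, 92, 93, 93, 91, 91, 94, 93, 92, 92, 92, 94, 93, 91, 92, 94, 94, 88, 78, 81, 79, 79, 79, 82, 90, 95, 95, 90, 89, 89, 89, 92]
200 [93, 94, 95, 94, 94, 93, 92, 94, 95, 95, 95, 94, 94, 94, 94, 92, 85, 87, 99, 97, 96, 96, 96, 97, 96, 95, 96, 98, 98, 95, 94, 95, 96, 95, 85, 78, 81, 81, 82, 82, 84, 95, 94, 94, 90, 89, 88, 76, 76, 77]
320 [98, 97, 97, 97, 97, 97, 97, 98, 98, 98, 99, 99, 95, 84, 85, 95, 96, 96, 94, 94, 95, 96, 96, 94, 94, 95, 97, 93, 91, 93, 95, 91, 79, 82, 81, 80, 81, 81, 85, 100, 99, 94, 91, 91, 90, 91, 90, 91, 91, 92]
400 [94, 94, 93, 93, 92, 92, 94, 94, 94, 94, 91, 82, 81, 89, 95, 93, 92, 92, 93, 94, 93, 91, 93, 95, 95, 93, 93, 94, 95, 91, 81, 80, 79, 78, 79, 80, 84, 94, 93, 92, 89, 88, 91, 90, 90, 89, 89, 91, 92, 92]
sill [array([ 0.60048698, -0.21765926,  0.008     ]), array([0.63879121, 0.26383407, 0.008     ])]
hood yaw -0.07938578951234221
tray [ 0.70194443 -0.08730755  0.02      ] [np.float64(0.154), np.float64(0.093), np.float64(0.165), np.float64(0.092)] -3.074061061934883 [[0.651, -0.158], [0.662, -0.004], [0.754, -0.011], [0.741, -0.176]]
tray [ 0.70580919 -0.08888246  0.015     ] [np.float64(0.156), np.float64(0.094), np.float64(0.167), np.float64(0.093)] -3.0740610619348834 [[0.654, -0.16], [0.665, -0.005], [0.758, -0.012], [0.745, -0.179]]
leg [0.64550273 0.02034075 0.09948154]
leg [0.6076541  0.02375261 0.04294514]
```

```bash
python3 - <<'E'
from h import *
st=np.load("pics/st2.npy",allow_pickle=True).item();w=cam("wrist",st);k=1.5625
a=-.075;hx=np.array([np.cos(a),np.sin(a),0]);hy=np.array([-np.sin(a),np.cos(a),0])
A=[onz(w,p,.008) for p in((140,213.5),(400,207.5))];mid=np.mean(A,0)
for off,p in((.026,(417,362)),(.026,(418,413)),(-.012,(417,337))):
    o,dr=ray(w,np.array(p)/k);s=((mid+hx*off-o)@hx)/(dr@hx);print("leg",o+dr*s)
s=cam("scene");O=mid+hx*.032;O=O+hy*((np.array([.61,.0225,0])-O)@hy);O[2]=0;print("hood O",O)
for z in(.07,.08,.09,.1):
    P=[O-hx*.044+[0,0,z+e] for e in(-.035,.035)]+[O-hx*.006+[0,0,z+e] for e in(-.035,.035)]
    print(z,"scene crop",((proj(s,P)-[170,160])*3).round(0).tolist(),"wrist b",(proj(w,P)*k).round(0).tolist())
print("tray hood",[( (np.array([.703,-.088,0])-O)@h).round(4) for h in(hx,hy)])
im=cv2.imread("pics/w2.png")[190:290,225:310]
cv2.imwrite("pics/c2.png",cv2.resize(im,(510,600),interpolation=cv2.INTER_CUBIC))
E
```

```text
leg [0.64491672 0.02039191 0.02482501]
leg [0.64491633 0.02038684 0.10022547]
leg [0.6070655  0.0237977  0.04397219]
hood O [0.65086132 0.01942964 0.        ]
0.07 scene crop [[120.0, 303.0], [113.0, 274.0], [79.0, 309.0], [70.0, 279.0]] wrist b [[416.0, 332.0], [416.0, 377.0], [417.0, 368.0], [417.0, 417.0]]
0.08 scene crop [[119.0, 299.0], [112.0, 269.0], [78.0, 305.0], [68.0, 275.0]] wrist b [[416.0, 338.0], [417.0, 385.0], [417.0, 374.0], [418.0, 425.0]]
0.09 scene crop [[118.0, 295.0], [111.0, 265.0], [76.0, 301.0], [67.0, 270.0]] wrist b [[416.0, 343.0], [417.0, 393.0], [417.0, 381.0], [418.0, 434.0]]
0.1 scene crop [[117.0, 291.0], [110.0, 260.0], [75.0, 296.0], [65.0, 266.0]] wrist b [[416.0, 350.0], [417.0, 401.0], [417.0, 387.0], [418.0, 443.0]]
tray hood [np.float64(0.06), np.float64(-0.1032)]
```

View pics/c2.png

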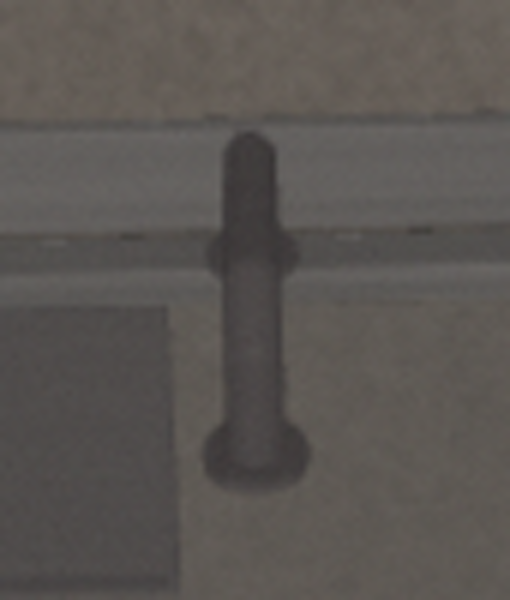

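Projecting the bow gives a handle height of about 0.068, so the sash is nearly closed. The hood origin is at (0.651, 0.019) with yaw about -0.075, and the tray is at hood (0.060, -0.103). Now I'll go above the handle and then down onto it.

```bash
python3 - <<'E'
from h import *
st=manip.state()
goal(st,(.597,.023,.2),3.067);goal(st,(.602,.0227,.051),3.067)
E
```

```text
d [-0.193   0.0161  0.2167] yaw -0.0204 phi 3.0363
d [-0.167   0.0205  0.5137] yaw -0.0204 phi 3.0363
```

send_rows:
  increments:
    - {"dx": -0.193,"dy": 0.016,"dz": 0.217,"yaw": -0.02,"claw": -1}
    - {"dx": -0.193,"dy": 0.016,"dz": 0.217,"yaw": -0.02,"claw": -1}
    - {"dx": -0.193,"dy": 0.016,"dz": 0.217,"yaw": -0.02,"claw": -1}
    - {"dx": -0.193,"dy": 0.016,"dz": 0.217,"yaw": -0.02,"claw": -1}
    - {"dx": -0.167,"dy": 0.02,"dz": 0.51,"yaw": -0.02,"claw": -1}
    - {"dx": -0.167,"dy": 0.02,"dz": 0.51,"yaw": -0.02,"claw": -1}
    - {"dx": -0.167,"dy": 0.02,"dz": 0.51,"yaw": -0.02,"claw": -1}
    - {"dx": -0.167,"dy": 0.02,"dz": 0.51,"yaw": -0.02,"claw": -1}

```text
time: 6.48
tool_pos: [0.5987, 0.0228, 0.0486]
tool_rot: [0.057, 0.038, 0.998, -0.01]
contact_force: [0.4, 0.3, 0.1]
gripper_width: 1.0
grasp_force: 0.0
```

```bash
python3 - <<'E'
from h import *
st=manip.state();im=manip.grab_frame("wrist");M=q2R(st["tool_rot"])
print(st["tool_pos"],st["contact_force"],phi(st),M[:,2]);print("grasp pt",st["tool_pos"]-.019*M[:,2])
goal(st,(.602,.0227,.051),3.067)
c=manip.grab_frame("side");o=np.zeros((300,800,3),np.uint8)
o[:,:400]=cv2.resize(im,(400,300));o[:,400:]=cv2.resize(c,(400,300))
cv2.imwrite("pics/m3.png",o[:,:,::-1])
E
```

```text
[0.59868483 0.02284164 0.04857488] [0.40045475 0.32554318 0.06948594] 3.0664929391188096 [ 0.11299229 -0.02517893 -0.99327678]
grasp pt [0.59653797 0.02332004 0.06744714]
d [-0.0071  0.0001 -0.0041] yaw -0.0003 phi 3.0665
```

View pics/m3.png

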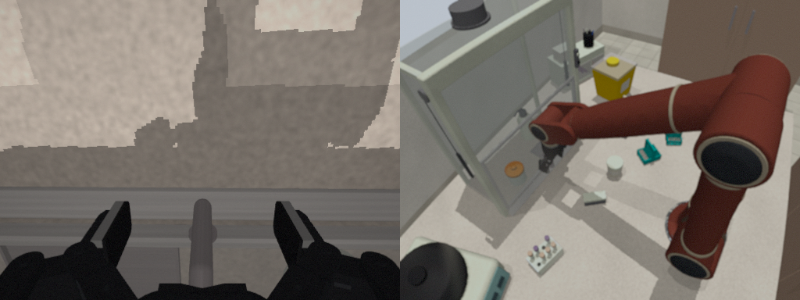

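The handle stands centred between the open fingers at about (202,215) in the left panel. I'll nudge in and close.

send_rows:
  increments:
    - {"dx": -0.008,"dy": 0,"dz": -0.004,"yaw": 0,"claw": -1}
    - {"dx": -0.008,"dy": 0,"dz": -0.004,"yaw": 0,"claw": 1}
    - {"dx": -0.008,"dy": 0,"dz": -0.004,"yaw": 0,"claw": 1}
    - {"dx": -0.008,"dy": 0,"dz": -0.004,"yaw": 0,"claw": 1}
    - {"dx": -0.008,"dy": 0,"dz": -0.004,"yaw": 0,"claw": 1}
    - {"dx": -0.008,"dy": 0,"dz": -0.004,"yaw": 0,"claw": 1}

```text
time: 7.32
tool_pos: [0.6018, 0.0224, 0.0496]
tool_rot: [0.056, 0.038, 0.998, -0.011]
contact_force: [-1.1, -5.4, 1.2]
gripper_width: 0.127
grasp_force: 58.4
```

```bash
python3 - <<'E'
from h import *
st=manip.state();M=q2R(st["tool_rot"]);print(st["tool_pos"],st["contact_force"],st["gripper_width"],st["grasp_force"])
print("up .283",M.T@[0,0,.283]/.5, M.round(3).tolist())
E
```

```text
[0.60177071 0.02235072 0.04961783] [-1.14480158 -5.39001614  1.24834352] 0.12667399258762135 58.37069749832153
up .283 [-0.06410334 -0.00964217 -0.56227555] [[-0.991, 0.077, 0.112], [0.075, 0.997, -0.026], [-0.113, -0.017, -0.993]]
```

send_rows:
  increments:
    - {"dx": -0.006,"dy": -0.001,"dz": -0.056,"yaw": 0,"claw": 1}
    - {"dx": -0.012,"dy": -0.002,"dz": -0.112,"yaw": 0,"claw": 1}
    - {"dx": -0.019,"dy": -0.003,"dz": -0.168,"yaw": 0,"claw": 1}
    - {"dx": -0.026,"dy": -0.004,"dz": -0.225,"yaw": 0,"claw": 1}
    - {"dx": -0.032,"dy": -0.005,"dz": -0.281,"yaw": 0,"claw": 1}
    - {"dx": -0.038,"dy": -0.006,"dz": -0.337,"yaw": 0,"claw": 1}
    - {"dx": -0.045,"dy": -0.007,"dz": -0.393,"yaw": 0,"claw": 1}
    - {"dx": -0.051,"dy": -0.008,"dz": -0.45,"yaw": 0,"claw": 1}
    - {"dx": -0.058,"dy": -0.009,"dz": -0.506,"yaw": 0,"claw": 1}
    - {"dx": -0.061,"dy": -0.009,"dz": -0.535,"yaw": 0,"claw": 1}
    - {"dx": -0.064,"dy": -0.01,"dz": -0.562,"yaw": 0,"claw": 1}
    - {"dx": -0.064,"dy": -0.01,"dz": -0.562,"yaw": 0,"claw": 1}
    - {"dx": -0.064,"dy": -0.01,"dz": -0.562,"yaw": 0,"claw": 1}

```text
time: 8.95
tool_pos: [0.6017, 0.0223, 0.3287]
tool_rot: [0.055, 0.038, 0.998, -0.01]
contact_force: [6.0, -3.8, -11.3]
gripper_width: 0.118
grasp_force: 66.5
```

```bash
python3 - <<'E'
from h import *
st=manip.state();M=q2R(st["tool_rot"]);print(st["tool_pos"],st["contact_force"],st["gripper_width"],st["grasp_force"],st["joint_pos"])
E
```

```text
[0.60165133 0.02233138 0.32873588] [  6.03743365  -3.76185825 -11.34551732] 0.11796441901071267 66.54473304748535 [-0.07894554 -0.11237312  1.61710732 -0.01608059  1.52590955 -1.57363984]
```

The handle rose 0.279 m and then met the stop. I'll release, back off and retreat inward, using the inner reach limit to take the tilt back out.

send_rows:
  increments:
    - {"dx": -0.06,"dy": -0.01,"dz": -0.554,"yaw": 0,"claw": -1}
    - {"dx": 0,"dy": 0,"dz": 0,"yaw": 0,"claw": -1}
    - {"dx": 0,"dy": 0,"dz": 0,"yaw": 0,"claw": -1}
    - {"dx": 0,"dy": 0,"dz": 0,"yaw": 0,"claw": -1}

```text
time: 9.45
tool_pos: [0.6021, 0.0228, 0.3339]
tool_rot: [0.057, 0.038, 0.998, -0.01]
contact_force: [0.6, 0.1, 0.9]
gripper_width: 0.953
grasp_force: 0.0
```

```bash
python3 - <<'E'
from h import *
st=manip.state();print(st["tool_pos"],st["gripper_width"],st["contact_force"]);goal(st,(.3,.008,.33))
E
```

```text
[0.60212437 0.02279675 0.33389571] 0.9526896796660169 [0.62327493 0.14381814 0.85797379]
d [ 0.5973 -0.0754 -0.06  ] yaw 0 phi 3.0672
```

That first row was in the wrong frame, a mistake on my part. It was brief and cut short, and the sash was already at its stop. Now I'll retreat.

send_rows:
  increments:
    - {"dx": 0.6,"dy": -0.075,"dz": -0.06,"yaw": 0,"claw": -1}
    - {"dx": 0.6,"dy": -0.075,"dz": -0.06,"yaw": 0,"claw": -1}
    - {"dx": 0.6,"dy": -0.075,"dz": -0.06,"yaw": 0,"claw": -1}
    - {"dx": 0.6,"dy": -0.075,"dz": -0.06,"yaw": 0,"claw": -1}
    - {"dx": 0.6,"dy": -0.075,"dz": -0.06,"yaw": 0,"claw": -1}
    - {"dx": 0.6,"dy": -0.075,"dz": -0.06,"yaw": 0,"claw": -1}

```text
time: 10.2
tool_pos: [0.2972, 0.0081, 0.3349]
tool_rot: [0.064, 0.038, 0.997, -0.012]
contact_force: [0.1, -0.1, -0.5]
gripper_width: 0.999
grasp_force: 0.0
```

```bash
python3 - <<'E'
from h import *
st=manip.state();print(st["tool_pos"],st["gripper_width"],st["joint_pos"],q2R(st["tool_rot"])[:,2])
E
```

```text
[0.29723856 0.00813374 0.33494862] 0.9985881036602358 [-2.25494925e-01 -9.68783622e-01  2.16746733e+00  6.89177914e-04
  1.81238300e+00 -1.71941526e+00] [ 0.1270101  -0.0284491  -0.99149336]
```

send_rows:
  increments:
    - {"dx": 0.2,"dy": 0,"dz": 0,"yaw": 0,"claw": -1}
    - {"dx": 0.2,"dy": 0,"dz": 0,"yaw": 0,"claw": -1}

```text
time: 10.45
tool_pos: [0.2683, 0.0229, 0.3349]
tool_rot: [0.037, 0.038, 0.998, -0.014]
contact_force: [-0.2, -0.3, -0.2]
gripper_width: 0.997
grasp_force: 0.0
```

```bash
python3 - <<'E'
from h import *
st=manip.state();print(st["tool_pos"],st["gripper_width"],st["joint_pos"],q2R(st["tool_rot"])[:,2])
E
```

```text
[0.26828577 0.02294268 0.33486107] 0.9968947810065054 [-0.17521516 -1.00835071  2.18124169 -0.0182514   1.89142836 -1.67546499] [ 0.07293491 -0.03050129 -0.99687019]
```

send_rows:
  increments:
    - {"dx": 0.2,"dy": -0.06,"dz": 0,"yaw": 0,"claw": -1}
    - {"dx": 0.2,"dy": -0.06,"dz": 0,"yaw": 0,"claw": -1}

```text
time: 10.7
tool_pos: [0.2542, 0.0093, 0.3482]
tool_rot: [0.016, 0.038, 0.999, -0.016]
contact_force: [-0.6, -0.4, -0.1]
gripper_width: 1.0
grasp_force: 0.0
```

```bash
python3 - <<'E'
from h import *
st=manip.state();print(st["tool_pos"],st["gripper_width"],st["joint_pos"],q2R(st["tool_rot"])[:,2])
goal(st,(.42,-.26,.36),phi(st)+.6)
E
```

```text
[0.25424112 0.00926492 0.34819878] 1.0002448193394535 [-0.23022757 -1.00788584  2.15774292 -0.02764107  1.95486129 -1.73533345] [ 0.0299049  -0.03332778 -0.99899698]
d [-0.372  -0.5119  0.0043] yaw -0.4 phi 3.0656
```

Tilt is now small: (0.030, -0.033). Next I'll look at the rack from above.

```bash
python3 - <<'E'
from h import *
goal(manip.state(),(.44,-.29,.36),1.94)
E
```

```text
d [-0.4164 -0.5686  0.0075] yaw 0.7504 phi 3.0656
```

send_rows:
  increments:
    - {"dx": -0.416,"dy": -0.569,"dz": 0.008,"yaw": 0.75,"claw": -1}
    - {"dx": -0.416,"dy": -0.569,"dz": 0.008,"yaw": 0.75,"claw": -1}
    - {"dx": -0.416,"dy": -0.569,"dz": 0.008,"yaw": 0.75,"claw": -1}
    - {"dx": -0.416,"dy": -0.569,"dz": 0.008,"yaw": 0.75,"claw": -1}
    - {"dx": -0.416,"dy": -0.569,"dz": 0.008,"yaw": 0.75,"claw": -1}
    - {"dx": -0.416,"dy": -0.569,"dz": 0.008,"yaw": 0.75,"claw": -1}
    - {"dx": -0.416,"dy": -0.569,"dz": 0.008,"yaw": 0.75,"claw": -1}
    - {"dx": -0.416,"dy": -0.569,"dz": 0.008,"yaw": 0.75,"claw": -1}
    - {"dx": -0.416,"dy": -0.569,"dz": 0.008,"yaw": 0.75,"claw": -1}

```text
time: 11.82
tool_pos: [0.4387, -0.2896, 0.3581]
tool_rot: [0.021, 0.565, 0.825, -0.006]
contact_force: [-0.2, 0.1, -0.1]
gripper_width: 1.003
grasp_force: 0.0
```

```bash
python3 - <<'E'
from h import *
st=manip.state();im=manip.grab_frame("wrist");print(st["tool_pos"],st["joint_pos"],phi(st),q2R(st["tool_rot"])[:,2])
np.save("pics/st4.npy",st,allow_pickle=True);cv2.imwrite("pics/w4.png",im[:,:,::-1])
d=manip.grab_frame("side")[:,:,::-1];cv2.imwrite("pics/d4.png",d)
o=np.zeros((600,800,3),np.uint8);o[:450,:600]=cv2.resize(im[:,:,::-1],(600,450),interpolation=cv2.INTER_CUBIC)
o[450:,:200]=cv2.resize(d,(200,150))
o[:300,600:]=cv2.resize(d[100:250,90:190],(200,300))
cv2.imwrite("pics/m4.png",o)
E
```

```text
[ 0.4387362  -0.28955544  0.35807086] [-0.72163797 -0.25805161  1.69423965 -0.00625336  1.66157791 -1.09232559] 1.9404738645675217 [ 0.02877527 -0.03361678 -0.99902047]
```

View pics/m4.png

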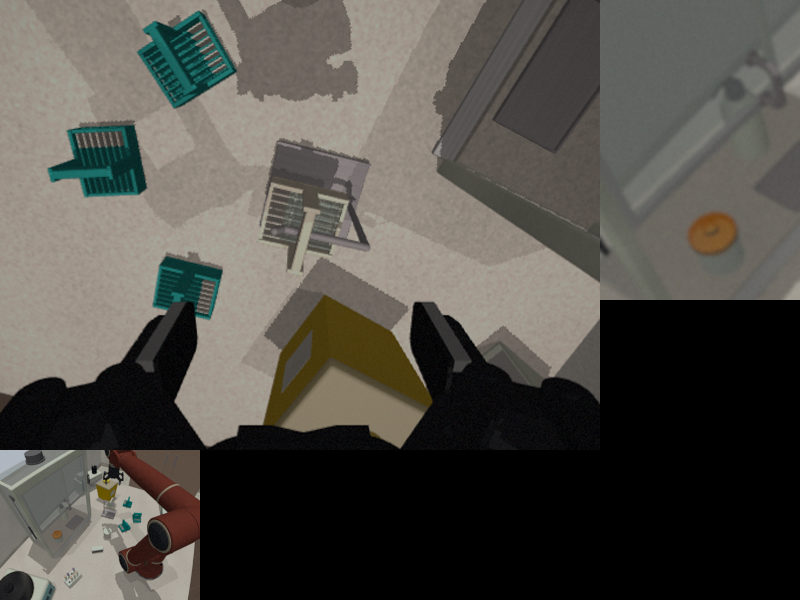

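The wrist panel shows the ivory rack's bar top from (312,209) to (296,271). The hook arm runs from (368,245) to (275,232), and the yellow bin's near edge goes from (323,297) up to (330,362). A turquoise rack is at (187,285).

```bash
python3 - <<'E'
from h import *
st=np.load("pics/st4.npy",allow_pickle=True).item();w=cam("wrist",st);k=600/512
q=lambda u,v,z:onz(w,np.array((u,v))/k,z)
b=[q(*p,.174) for p in((305,209),(320,209),(303,272),(288,270))];c=np.mean(b,0);d=(b[2]+b[3]-b[0]-b[1])/2
print("bar c",c,"len",np.linalg.norm(d),"ang",np.arctan2(d[1],d[0]),"w",np.linalg.norm(b[0]-b[1]))
a=[q(368,245,.154),q(275,232,.165)];e=a[1]-a[0];print("arm",a,np.arctan2(e[1],e[0]),np.linalg.norm(e))
f=[q(277,139,.014),q(370,160,.014)];g=f[0]-f[1];print("foot -x? edge",f,np.arctan2(g[1],g[0]),np.linalg.norm(g))
B=q(323,297,0);o,r=ray(w,np.array((330,362))/k)
s=((B-o)[:2]@r[:2])/(r[:2]@r[:2]);print("bin",B,"top",o+r*s)
print("turq bar",q(187,300,.084),q(187,262,.03))
# ivory mask check of rack body
im=cv2.imread("pics/w4.png");hsv=cv2.cvtColor(im,cv2.COLOR_BGR2HSV)
for u,v in((312,225),(300,255),(290,268),(312,212)):print(hsv[int(v/k),int(u/k)])
E
```

```text
bar c [ 0.4609979  -0.33560215  0.174     ] len 0.06471239998626362 ang -1.4462846442916846 w 0.013517941665621437
arm [array([ 0.52589494, -0.32492284,  0.154     ]), array([ 0.43378373, -0.34022611,  0.165     ])] -2.976957292016624 0.094019494522195
foot -x? edge [array([ 0.40696357, -0.28155416,  0.014     ]), array([ 0.52750418, -0.26357216,  0.014     ])] -2.993506731716695 0.1218744858751491
bin [ 0.55269702 -0.4817542   0.        ] top [ 0.55182402 -0.48222007  0.14166289]
turq bar [ 0.36846665 -0.49985077  0.084     ] [ 0.3481673 -0.479482   0.03     ]
[ 21  31 156]
[ 27  31 167]
[17 46 78]
[ 18  29 160]
```

The stand heading is about 0.145, with the bar centre at (0.461, -0.336) and the bar top at 0.174. I'll grip 20 mm off-centre, towards the robot-side end, so the fingers miss the hook arm and its upturned tip.

```bash
python3 - <<'E'
from h import *
st=manip.state()
goal(st,(.458,-.3158,.23),1.715);goal(st,(.458,-.3158,.155),1.715)
E
```

```text
d [-0.0521  0.0133  0.259 ] yaw 0.1501 phi 1.9402
d [-0.0458  0.0111  0.4088] yaw 0.1501 phi 1.9402
```

send_rows:
  increments:
    - {"dx": -0.052,"dy": 0.013,"dz": 0.259,"yaw": 0.15,"claw": -1}
    - {"dx": -0.052,"dy": 0.013,"dz": 0.259,"yaw": 0.15,"claw": -1}
    - {"dx": -0.052,"dy": 0.013,"dz": 0.259,"yaw": 0.15,"claw": -1}
    - {"dx": -0.052,"dy": 0.013,"dz": 0.259,"yaw": 0.15,"claw": -1}

```text
time: 12.42
tool_pos: [0.458, -0.3164, 0.2307]
tool_rot: [0.022, 0.654, 0.756, -0.003]
contact_force: [0.4, 0.5, 0.4]
gripper_width: 1.0
grasp_force: 0.0
```

```bash
python3 - <<'E'
from h import *
st=manip.state();im=manip.grab_frame("wrist");w=cam("wrist",st)
print(st["tool_pos"],phi(st));goal(st,(.458,-.3158,.155),1.715)
cv2.imwrite("pics/w5.png",cv2.resize(im[:,:,::-1],(800,600),interpolation=cv2.INTER_CUBIC))
np.save("pics/st5.npy",st,allow_pickle=True)
M=q2R(st["tool_rot"]);p=st["tool_pos"]+[0,0,.174-st["tool_pos"][2]]
print("pad pt px",(proj(w,[p,p+M[:,1]*.0425,p-M[:,1]*.0425])*1.5625).round(0).tolist())
E
```

```text
[ 0.45803239 -0.31639456  0.23072516] 1.7147257802982967
d [ 0.0069 -0.0035  0.1513] yaw -0.0002 phi 1.7147
pad pt px [[400.0, 332.0], [499.0, 332.0], [300.0, 332.0]]
```

View pics/w5.png

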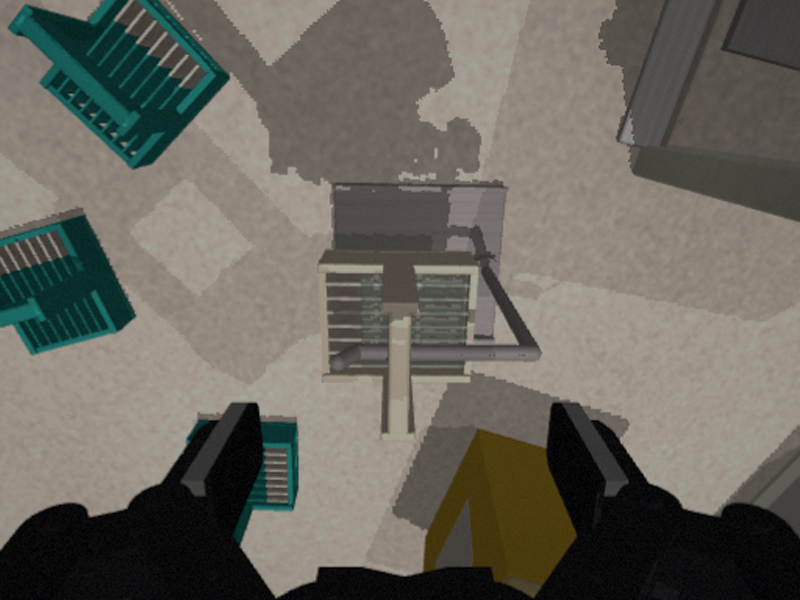

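The bar lies under the tool centre, column 400, from row 308 to row 437. The pads will land around row 332, clear of the hook arm. I'll descend and grip.

send_rows:
  increments:
    - {"dx": 0.004,"dy": -0.003,"dz": 0.08,"yaw": 0,"claw": -1}
    - {"dx": 0.004,"dy": -0.003,"dz": 0.15,"yaw": 0,"claw": -1}
    - {"dx": 0.004,"dy": -0.003,"dz": 0.151,"yaw": 0,"claw": -1}
    - {"dx": 0.004,"dy": -0.003,"dz": 0.151,"yaw": 0,"claw": 1}
    - {"dx": 0.004,"dy": -0.003,"dz": 0.151,"yaw": 0,"claw": 1}
    - {"dx": 0.004,"dy": -0.003,"dz": 0.151,"yaw": 0,"claw": 1}
    - {"dx": 0.004,"dy": -0.003,"dz": 0.151,"yaw": 0,"claw": 1}
    - {"dx": 0.004,"dy": -0.003,"dz": 0.151,"yaw": 0,"claw": 1}

```text
time: 13.48
tool_pos: [0.4582, -0.3173, 0.1541]
tool_rot: [0.021, 0.654, 0.756, -0.003]
contact_force: [-1.5, 0.8, 2.2]
gripper_width: 0.146
grasp_force: 58.5
```

```bash
python3 - <<'E'
from h import *
st=manip.state();M=q2R(st["tool_rot"]);print(st["tool_pos"],st["contact_force"],st["gripper_width"],st["grasp_force"])
for v in((0,0,.018),(-.99*.095,-.143*.095,.018),(-.99*.095,-.143*.095,.1)):print((M.T@v/.5).round(4))
E
```

```text
[ 0.4581909  -0.31730117  0.15414791] [-1.47794212  0.76135375  2.19367835] 0.1456481064870606 58.46059690229595
[-0.0013  0.0008 -0.036 ]
[-0.0014 -0.1892 -0.0403]
[-0.0075 -0.1854 -0.2042]
```

send_rows:
  increments:
    - {"dx": -0.001,"dy": 0,"dz": -0.018,"yaw": 0,"claw": 1}
    - {"dx": -0.001,"dy": 0.001,"dz": -0.038,"yaw": 0,"claw": 1}
    - {"dx": -0.001,"dy": 0.001,"dz": -0.038,"yaw": 0,"claw": 1}

```text
time: 13.85
tool_pos: [0.4587, -0.3175, 0.1741]
tool_rot: [0.022, 0.654, 0.756, -0.003]
contact_force: [-0.1, -0.0, -2.5]
gripper_width: 0.145
grasp_force: 59.0
```

```bash
python3 - <<'E'
from h import *
st=manip.state();print(st["tool_pos"],st["contact_force"],st["ft_torque"],st["gripper_width"],st["grasp_force"])
im=manip.grab_frame("wrist");cv2.imwrite("pics/w6.png",cv2.resize(im[:,:,::-1],(600,450)))
E
```

```text
[ 0.45869109 -0.31747408  0.17406896] [-0.08220381 -0.03979729 -2.52944812] [ 0.02806752  0.02267584 -0.04008006] 0.14543738195309822 58.974793350789696
```

View pics/w6.png

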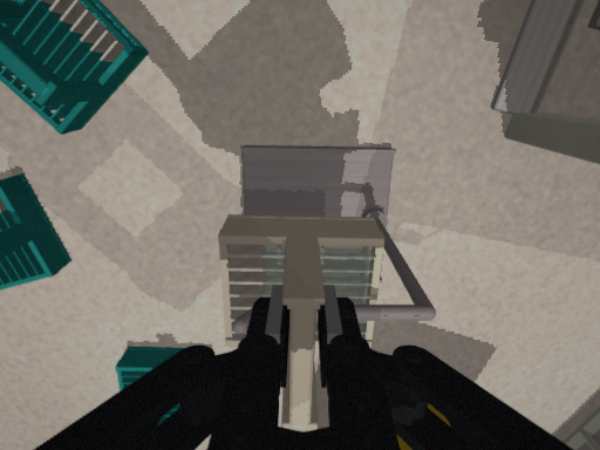

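The rack is off the hook arm by 20 mm, gripped squarely, and weighs about 0.26 kg. I'll draw it along -x and then raise it.

send_rows:
  increments:
    - {"dx": 0,"dy": -0.04,"dz": -0.001,"yaw": 0,"claw": 1}
    - {"dx": 0,"dy": -0.08,"dz": -0.002,"yaw": 0,"claw": 1}
    - {"dx": 0,"dy": -0.12,"dz": -0.003,"yaw": 0,"claw": 1}
    - {"dx": 0,"dy": -0.16,"dz": -0.004,"yaw": 0,"claw": 1}
    - {"dx": 0,"dy": -0.19,"dz": -0.004,"yaw": 0,"claw": 1}
    - {"dx": 0,"dy": -0.19,"dz": -0.004,"yaw": 0,"claw": 1}
    - {"dx": -0.004,"dy": -0.188,"dz": -0.08,"yaw": 0,"claw": 1}
    - {"dx": -0.007,"dy": -0.185,"dz": -0.16,"yaw": 0,"claw": 1}
    - {"dx": -0.007,"dy": -0.185,"dz": -0.2,"yaw": 0,"claw": 1}
    - {"dx": -0.007,"dy": -0.185,"dz": -0.2,"yaw": 0,"claw": 1}

```text
time: 15.15
tool_pos: [0.3651, -0.331, 0.2723]
tool_rot: [0.023, 0.654, 0.756, -0.004]
contact_force: [0.2, 0.2, -2.7]
gripper_width: 0.14
grasp_force: 59.9
```

```bash
python3 - <<'E'
from h import *
st=manip.state();print(st["tool_pos"],st["contact_force"],st["gripper_width"],phi(st),q2R(st["tool_rot"])[:,2])
# rack centre is 20 mm towards -tool x; place rack centre at (.50,-.10) with phi 3.067
e=np.array([np.cos(3.067),np.sin(3.067)]);t=np.array([.52,-.10])+.02*e;print(t)
goal(st,(t[0],t[1],.25),3.067);goal(st,(t[0],t[1],.075),3.067)
E
```

```text
[ 0.36508913 -0.33097527  0.27227932] [ 0.1701983   0.17053826 -2.69244601] 0.14022992793111358 1.714141395870012 [ 0.0300258  -0.03547859 -0.99891928]
[ 0.50005561 -0.09850953]
d [0.423  0.3328 0.0361] yaw -0.9019 phi 1.7141
d [0.4368 0.3242 0.3857] yaw -0.9019 phi 1.7141
```

send_rows:
  increments:
    - {"dx": 0.423,"dy": 0.333,"dz": 0.036,"yaw": -0.9,"claw": 1}
    - {"dx": 0.423,"dy": 0.333,"dz": 0.036,"yaw": -0.9,"claw": 1}
    - {"dx": 0.423,"dy": 0.333,"dz": 0.036,"yaw": -0.9,"claw": 1}
    - {"dx": 0.423,"dy": 0.333,"dz": 0.036,"yaw": -0.9,"claw": 1}
    - {"dx": 0.423,"dy": 0.333,"dz": 0.036,"yaw": -0.9,"claw": 1}
    - {"dx": 0.423,"dy": 0.333,"dz": 0.036,"yaw": -0.9,"claw": 1}
    - {"dx": 0.423,"dy": 0.333,"dz": 0.036,"yaw": -0.9,"claw": 1}
    - {"dx": 0.423,"dy": 0.333,"dz": 0.036,"yaw": -0.9,"claw": 1}
    - {"dx": 0.425,"dy": 0.332,"dz": 0.1,"yaw": -0.9,"claw": 1}
    - {"dx": 0.43,"dy": 0.33,"dz": 0.18,"yaw": -0.9,"claw": 1}
    - {"dx": 0.433,"dy": 0.328,"dz": 0.26,"yaw": -0.9,"claw": 1}
    - {"dx": 0.436,"dy": 0.325,"dz": 0.33,"yaw": -0.9,"claw": 1}
    - {"dx": 0.437,"dy": 0.324,"dz": 0.375,"yaw": -0.9,"claw": 1}
    - {"dx": 0.437,"dy": 0.324,"dz": 0.385,"yaw": -0.9,"claw": 1}
    - {"dx": 0.437,"dy": 0.324,"dz": 0.385,"yaw": -0.9,"claw": 1}

```text
time: 17.02
tool_pos: [0.4983, -0.0972, 0.0733]
tool_rot: [0.014, 0.039, 0.999, -0.016]
contact_force: [0.1, 0.2, -2.2]
gripper_width: 0.144
grasp_force: 59.6
```

```bash
python3 - <<'E'
from h import *
st=manip.state();print(st["tool_pos"],st["contact_force"],st["gripper_width"],phi(st),q2R(st["tool_rot"])[:,2])
E
```

```text
[ 0.49831491 -0.09718343  0.07326875] [ 0.06686341  0.15887768 -2.16691343] 0.14367712319740364 3.064736123182213 [ 0.02631658 -0.03239532 -0.99912861]
```

Now I'll lower it in small steps onto the bench.

send_rows:
  increments:
    - {"dx": 0,"dy": 0,"dz": 0.005,"yaw": 0,"claw": 1}
    - {"dx": 0,"dy": 0,"dz": 0.01,"yaw": 0,"claw": 1}
    - {"dx": 0,"dy": 0,"dz": 0.013,"yaw": 0,"claw": 1}
    - {"dx": 0,"dy": 0,"dz": 0.013,"yaw": 0,"claw": 1}

```text
time: 17.52
tool_pos: [0.4992, -0.0978, 0.0679]
tool_rot: [0.015, 0.039, 0.999, -0.016]
contact_force: [-1.8, -0.5, 0.6]
gripper_width: 0.142
grasp_force: 60.3
```

```bash
python3 - <<'E'
from h import *
st=manip.state();print(st["tool_pos"],st["contact_force"])
E
```

```text
[ 0.49917767 -0.09782553  0.06794955] [-1.75281519 -0.4893852   0.55207851]
```

send_rows:
  increments:
    - {"dx": 0,"dy": 0,"dz": 0.003,"yaw": 0,"claw": 1}
    - {"dx": 0,"dy": 0,"dz": 0.003,"yaw": 0,"claw": 0.5}
    - {"dx": 0,"dy": 0,"dz": 0.003,"yaw": 0,"claw": 0}
    - {"dx": 0,"dy": 0,"dz": 0.003,"yaw": 0,"claw": -1}
    - {"dx": 0,"dy": 0,"dz": 0.003,"yaw": 0,"claw": -1}
    - {"dx": 0,"dy": 0,"dz": -0.1,"yaw": 0,"claw": -1}
    - {"dx": 0,"dy": 0,"dz": -0.22,"yaw": 0,"claw": -1}
    - {"dx": 0,"dy": 0,"dz": -0.34,"yaw": 0,"claw": -1}
    - {"dx": 0,"dy": 0,"dz": -0.46,"yaw": 0,"claw": -1}

```text
time: 18.65
tool_pos: [0.4923, -0.0899, 0.2994]
tool_rot: [0.015, 0.039, 0.999, -0.016]
contact_force: [1.8, -0.7, -0.1]
gripper_width: 0.998
grasp_force: 0.0
```

```bash
python3 - <<'E'
from h import *
st=manip.state();im=manip.grab_frame("wrist");print(st["tool_pos"],st["joint_pos"],phi(st),q2R(st["tool_rot"])[:,2])
np.save("pics/st7.npy",st,allow_pickle=True);cv2.imwrite("pics/w7.png",im[:,:,::-1])
im2=im[:,:,::-1];w=cam("wrist",st)
h=cv2.cvtColor(im2,cv2.COLOR_BGR2HSV)
print("exp rack px",proj(w,[[.519,-.099,.084],[.484,-.099,.084],[.554,-.099,.084]]).round(0).tolist())
cv2.imwrite("pics/w7b.png",cv2.resize(im2,(800,600),interpolation=cv2.INTER_CUBIC))
# tilt start: j1=-.075
goal(st,(.42,.04,.75))
E
```

```text
[ 0.49232755 -0.08986649  0.29935177] [-0.31661419 -0.30586924  1.82817142 -0.02259042  1.58201413 -1.81077485] 3.0647574747247197 [ 0.02837106 -0.03306387 -0.99905048]
exp rack px [[258.0, 177.0], [255.0, 147.0], [260.0, 205.0]]
d [ 0.1363  0.2199 -0.9131] yaw 0 phi 3.0648
```

View pics/w7b.png

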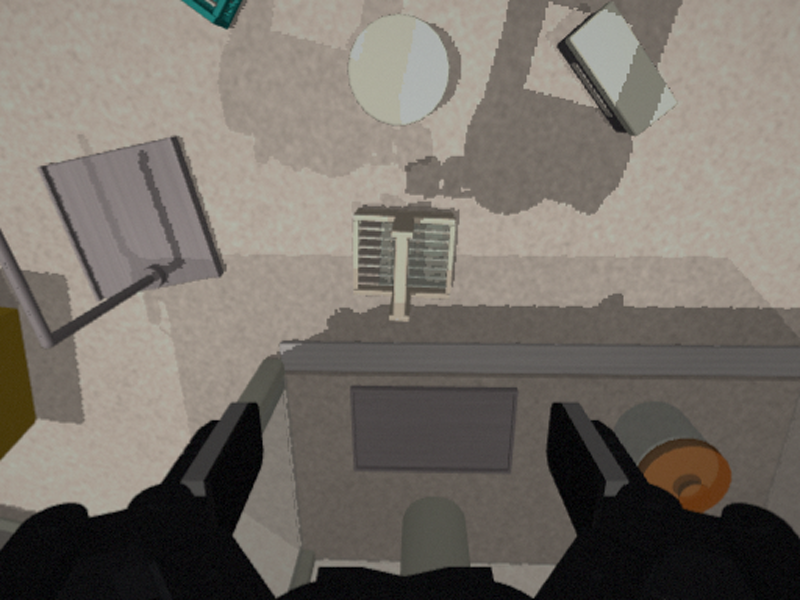

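The rack stands upright on the bench, with its bar from (402,224) to (400,318). The tray corners are at (352,387), (516,388), (511,470) and (355,468). I have now used up my picture views, so from here I'll work by numbers only.

```bash
python3 - <<'E'
from h import *
st=np.load("pics/st7.npy",allow_pickle=True).item();w=cam("wrist",st);k=1.5625
q=lambda u,v,z:onz(w,np.array((u,v))/k,z)
t=[q(*p,.02) for p in((352,387),(516,388),(511,470),(355,468))]
print("tray",np.mean(t,0),np.round(t,4)[:,:2].tolist(),[np.linalg.norm(t[i]-t[(i+1)%4]).round(3) for i in range(4)])
e=t[1]-t[0];f=t[2]-t[3];print("yaw",-np.arctan2(e[0],e[1]),-np.arctan2(f[0],f[1]))
b=[q(402,222,.084),q(400,320,.084)];d=b[1]-b[0];print("bar",np.mean(b,0),np.linalg.norm(d),np.arctan2(d[1],d[0]))
s=[q(300,342,.008),q(790,347,.008)];e=s[1]-s[0];print("sill",s,-np.arctan2(e[0],e[1]))
# tray by mask
im=cv2.imread("pics/w7.png");g=cv2.cvtColor(im,cv2.COLOR_BGR2GRAY)
m=cv2.inRange(cv2.GaussianBlur(g,(3,3),0),40,75);m[:235]=0
n,l,S,C=cv2.connectedComponentsWithStats(m)
i=l[275,278]; print(i,S[i],C[i])
if i:
    r=cv2.minAreaRect(np.argwhere(l==i)[:,::-1].astype(np.float32));print(r)
    c=np.array([onz(w,p,.02) for p in cv2.boxPoints(r)]);print(c.mean(0),[np.linalg.norm(c[j]-c[j-1]).round(3) for j in range(4)])
E
```

```text
tray [ 0.69888529 -0.08538508  0.02      ] [[0.6464, -0.1598], [0.6568, -0.0046], [0.7517, -0.0095], [0.7407, -0.1676]] [np.float64(0.155), np.float64(0.095), np.float64(0.158), np.float64(0.095)]
yaw -0.06703190013903806 -0.06909132626128357
bar [ 0.51572198 -0.1001416   0.084     ] 0.07562030793705801 -0.09930245890784126
sill [array([ 0.60165612, -0.20604391,  0.008     ]), array([0.63572205, 0.24901858, 0.008     ])] -0.07472052115475873
14 [ 225  247  106   56 5617] [277.04931458 273.81929856]
((277.5, 274.5), (104.99998474121094, 54.99999237060547), 0.0)
[ 0.69983756 -0.0854045   0.02      ] [np.float64(0.167), np.float64(0.101), np.float64(0.155), np.float64(0.1)]
```

The tray centre is (0.699, -0.085). The rack is at (0.516, -0.100), with its bar nearly along the hood's x. Now I'll rise at the hood's heading and gain tilt at the upper reach limit.

send_rows:
  increments:
    - {"dx": 0.136,"dy": 0.22,"dz": -0.91,"yaw": 0,"claw": -1}
    - {"dx": 0.136,"dy": 0.22,"dz": -0.91,"yaw": 0,"claw": -1}
    - {"dx": 0.136,"dy": 0.22,"dz": -0.91,"yaw": 0,"claw": -1}
    - {"dx": 0.136,"dy": 0.22,"dz": -0.91,"yaw": 0,"claw": -1}
    - {"dx": 0.136,"dy": 0.22,"dz": -0.91,"yaw": 0,"claw": -1}
    - {"dx": 0.136,"dy": 0.22,"dz": -0.91,"yaw": 0,"claw": -1}
    - {"dx": 0.136,"dy": 0.22,"dz": -0.91,"yaw": 0,"claw": -1}
    - {"dx": 0.136,"dy": 0.22,"dz": -0.91,"yaw": 0,"claw": -1}

```text
time: 19.7
tool_pos: [0.4196, 0.0405, 0.7501]
tool_rot: [0.017, 0.038, 0.999, -0.016]
contact_force: [0.3, 0.5, 0.2]
gripper_width: 1.0
grasp_force: 0.0
```

send_rows:
  increments:
    - {"dx": 0,"dy": 0,"dz": -0.5,"yaw": 0,"claw": -1}
    - {"dx": 0,"dy": 0,"dz": -0.5,"yaw": 0,"claw": -1}
    - {"dx": 0,"dy": 0,"dz": -0.5,"yaw": 0,"claw": -1}
    - {"dx": 0,"dy": 0,"dz": -0.5,"yaw": 0,"claw": -1}

```text
time: 20.2
tool_pos: [0.4092, 0.0444, 0.8973]
tool_rot: [0.043, 0.038, 0.998, -0.018]
contact_force: [0.4, 0.1, 0.1]
gripper_width: 1.003
grasp_force: 0.0
```

send_rows:
  increments:
    - {"dx": 0,"dy": 0,"dz": -0.5,"yaw": 0,"claw": -1}
    - {"dx": 0,"dy": 0,"dz": -0.5,"yaw": 0,"claw": -1}

```text
time: 20.45
tool_pos: [0.3924, 0.0453, 0.9161]
tool_rot: [0.069, 0.038, 0.997, -0.019]
contact_force: [-0.2, 1.1, 0.4]
gripper_width: 1.0
grasp_force: 0.0
```

send_rows:
  increments:
    - {"dx": -0.1,"dy": 0,"dz": -0.5,"yaw": 0,"claw": -1}
    - {"dx": -0.1,"dy": 0,"dz": -0.5,"yaw": 0,"claw": -1}

```text
time: 20.7
tool_pos: [0.3904, 0.0448, 0.9328]
tool_rot: [0.094, 0.037, 0.995, -0.021]
contact_force: [-0.3, 0.6, -0.2]
gripper_width: 0.999
grasp_force: 0.0
```

```bash
python3 - <<'E'
from h import *
st=manip.state();print(st["tool_pos"],st["joint_pos"],q2R(st["tool_rot"]).round(3).tolist())
E
```

```text
[0.39035149 0.04482984 0.93282996] [-0.04699892  0.10773451  0.22487091 -0.07950512  2.61897283 -1.61559052] [[-0.98, 0.078, 0.185], [0.07, 0.996, -0.048], [-0.188, -0.034, -0.981]]
```

send_rows:
  increments:
    - {"dx": -0.1,"dy": 0,"dz": -0.5,"yaw": 0,"claw": -1}
    - {"dx": -0.1,"dy": 0,"dz": -0.5,"yaw": 0,"claw": -1}

```text
time: 20.95
tool_pos: [0.3815, 0.0448, 0.9482]
tool_rot: [0.117, 0.037, 0.992, -0.022]
contact_force: [0.3, -0.5, 0.1]
gripper_width: 1.001
grasp_force: 0.0
```

send_rows:
  increments:
    - {"dx": -0.15,"dy": 0,"dz": -0.5,"yaw": 0,"claw": -1}
    - {"dx": -0.15,"dy": 0,"dz": -0.5,"yaw": 0,"claw": -1}

```text
time: 21.2
tool_pos: [0.3753, 0.0443, 0.9618]
tool_rot: [0.14, 0.036, 0.989, -0.024]
contact_force: [-0.2, 1.1, -0.1]
gripper_width: 1.0
grasp_force: 0.0
```

send_rows:
  increments:
    - {"dx": -0.15,"dy": 0,"dz": -0.5,"yaw": 0,"claw": -1}
    - {"dx": -0.15,"dy": 0,"dz": -0.5,"yaw": 0,"claw": -1}

```text
time: 21.45
tool_pos: [0.3641, 0.0442, 0.9749]
tool_rot: [0.161, 0.036, 0.986, -0.025]
contact_force: [0.2, -0.2, -0.0]
gripper_width: 0.998
grasp_force: 0.0
```

send_rows:
  increments:
    - {"dx": -0.2,"dy": 0,"dz": -0.5,"yaw": 0,"claw": -1}
    - {"dx": -0.2,"dy": 0,"dz": -0.5,"yaw": 0,"claw": -1}

```text
time: 21.7
tool_pos: [0.3438, 0.0417, 0.9849]
tool_rot: [0.175, 0.036, 0.984, -0.025]
contact_force: [-1.0, -0.2, 0.2]
gripper_width: 1.002
grasp_force: 0.0
```

```bash
python3 - <<'E'
from h import *
st=manip.state();print(st["time"],st["tool_pos"],st["joint_pos"],q2R(st["tool_rot"]).round(3).tolist())
E
```

```text
21.7 [0.34378965 0.04172796 0.98494211] [-0.06275456  0.11187314  0.05623059 -0.07893622  2.6193511  -1.63667802] [[-0.936, 0.079, 0.342], [0.061, 0.996, -0.061], [-0.346, -0.036, -0.938]]
```

send_rows:
  increments:
    - {"dx": 0.4,"dy": 0,"dz": -0.42,"yaw": 0,"claw": -1}
    - {"dx": 0.4,"dy": 0,"dz": -0.42,"yaw": 0,"claw": -1}

```text
time: 21.95
tool_pos: [0.2762, 0.0639, 1.0088]
tool_rot: [0.212, 0.037, 0.976, -0.034]
contact_force: [-0.2, 1.2, -0.3]
gripper_width: 0.999
grasp_force: 0.0
```

send_rows:
  increments:
    - {"dx": 0.4,"dy": 0,"dz": -0.4,"yaw": 0,"claw": -1}
    - {"dx": 0.4,"dy": 0,"dz": -0.4,"yaw": 0,"claw": -1}

```text
time: 22.2
tool_pos: [0.1941, 0.0892, 1.0239]
tool_rot: [0.24, 0.038, 0.969, -0.041]
contact_force: [-0.7, 0.4, 0.6]
gripper_width: 0.995
grasp_force: 0.0
```

```bash
python3 - <<'E'
from h import *
st=manip.state();print(st["time"],st["tool_pos"],st["joint_pos"],q2R(st["tool_rot"]).round(3).tolist())
E
```

```text
22.2 [0.19407408 0.08924013 1.02390174] [ 0.47432897 -0.01777624  0.0553797  -0.64203075  2.61959221 -1.65448762] [[-0.882, 0.093, 0.462], [0.053, 0.994, -0.098], [-0.469, -0.062, -0.881]]
```

```bash
python3 - <<'E'
from h import *
M=q2R(manip.state()["tool_rot"]);print((M.T@(np.array([-.75*.89,-.75*.45,.6])*.25)/.5).round(3))
E
```

```text
[ 0.145 -0.217 -0.402]
```

send_rows:
  increments:
    - {"dx": 0.145,"dy": -0.217,"dz": -0.4,"yaw": 0,"claw": -1}
    - {"dx": 0.145,"dy": -0.217,"dz": -0.4,"yaw": 0,"claw": -1}

```text
time: 22.45
tool_pos: [0.1185, 0.0539, 1.0351]
tool_rot: [0.261, 0.034, 0.964, -0.045]
contact_force: [-7.6, -32.8, -3.6]
gripper_width: 0.994
grasp_force: 0.0
```

```bash
python3 - <<'E'
from h import *
st=manip.state();print(st["time"],st["tool_pos"],st["joint_pos"],q2R(st["tool_rot"]).round(3).tolist())
M=q2R(manip.state()["tool_rot"]);print((M.T@(np.array([-.75*.89,-.75*.45,.6])*.25)/.5).round(3))
E
```

```text
22.45 [0.11848564 0.05387927 1.03505983] [ 0.77898916 -0.08363745  0.05585613 -1.02479114  2.61958655 -1.75220231] [[-0.861, 0.089, 0.501], [0.042, 0.994, -0.104], [-0.507, -0.069, -0.859]]
[ 0.128 -0.218 -0.407]
```

There's a 33 N side load up here, which is probably self-contact in the folded posture. The 31° of tilt is enough, so I'll back out along +x/-y now.

```bash
python3 - <<'E'
from h import *
st=manip.state();goal(st,(.20,.02,1.02));goal(st,(.40,-.02,.7))
E
```

```text
d [-0.128  -0.0507  0.1146] yaw 0 phi 3.0926
d [-0.1514 -0.0505  0.8732] yaw 0 phi 3.0926
```

send_rows:
  increments:
    - {"dx": -0.128,"dy": -0.05,"dz": 0.115,"yaw": 0,"claw": -1}
    - {"dx": -0.128,"dy": -0.05,"dz": 0.115,"yaw": 0,"claw": -1}

```text
time: 22.7
tool_pos: [0.1458, 0.0499, 1.033]
tool_rot: [0.265, 0.027, 0.963, -0.048]
contact_force: [1.3, 0.4, 0.6]
gripper_width: 1.002
grasp_force: 0.0
```

```bash
python3 - <<'E'
from h import *
st=manip.state();print(st["time"],st["tool_pos"],st["contact_force"],st["joint_pos"],q2R(st["tool_rot"]).round(3).tolist())
goal(st,(.42,.03,.75))
E
```

```text
22.7 [0.14580363 0.04991011 1.0329759 ] [1.31268772 0.44626271 0.62494673] [ 0.33368262 -0.13240037  0.11696775 -0.55581754  2.60967661 -1.73854408] [[-0.858, 0.078, 0.507], [0.027, 0.994, -0.107], [-0.513, -0.079, -0.855]]
d [-0.1817  0.0477  0.7664] yaw 0 phi 3.1103
```

The load is gone. The tilt is 0.545 rad, about 31°. Next I'll go above the rack along the tilted approach line.

```bash
python3 - <<'E'
from h import *
st=manip.state();z=q2R(st["tool_rot"])[:,2]
goal(st,(.38,-.03,.6));goal(st,np.array([.506,-.1,.06])-.14*z)
E
```

```text
d [ 0.0375 -0.0543  0.9952] yaw 0 phi 3.1103
d [ 0.371  -0.0889  1.7816] yaw 0 phi 3.1103
```

send_rows:
  increments:
    - {"dx": 0.037,"dy": -0.054,"dz": 0.99,"yaw": 0.039,"claw": -1}
    - {"dx": 0.037,"dy": -0.054,"dz": 0.99,"yaw": 0.039,"claw": -1}
    - {"dx": 0.037,"dy": -0.054,"dz": 0.99,"yaw": 0.039,"claw": -1}
    - {"dx": 0.037,"dy": -0.054,"dz": 0.99,"yaw": 0.039,"claw": -1}
    - {"dx": 0.037,"dy": -0.054,"dz": 0.99,"yaw": 0.039,"claw": -1}
    - {"dx": 0.037,"dy": -0.054,"dz": 0.99,"yaw": 0.039,"claw": -1}
    - {"dx": 0.037,"dy": -0.054,"dz": 0.99,"yaw": 0.039,"claw": -1}
    - {"dx": 0.037,"dy": -0.054,"dz": 0.99,"yaw": 0.039,"claw": -1}
    - {"dx": 0.037,"dy": -0.054,"dz": 0.99,"yaw": 0.039,"claw": -1}

```text
time: 23.82
tool_pos: [0.3792, -0.0356, 0.5981]
tool_rot: [0.264, 0.063, 0.962, -0.043]
contact_force: [0.9, -0.1, 0.6]
gripper_width: 1.002
grasp_force: 0.0
```

```bash
python3 - <<'E'
from h import *
st=manip.state();M=q2R(st["tool_rot"]);z=M[:,2];print(st["tool_pos"],st["joint_pos"],M.round(3).tolist())
goal(st,np.array([.506,-.1,.06])-.14*z)
E
```

```text
[ 0.37923279 -0.03560576  0.59805034] [-0.32784606 -0.81058767  1.70747366  0.05131317  1.70576918 -1.74624512] [[-0.853, 0.145, 0.501], [0.099, 0.988, -0.117], [-0.512, -0.05, -0.857]]
d [ 0.3225 -0.0366  0.7847] yaw 0 phi 3.0263
```

send_rows:
  increments:
    - {"dx": 0.322,"dy": -0.037,"dz": 0.785,"yaw": 0,"claw": -1}
    - {"dx": 0.322,"dy": -0.037,"dz": 0.785,"yaw": 0,"claw": -1}
    - {"dx": 0.322,"dy": -0.037,"dz": 0.785,"yaw": 0,"claw": -1}
    - {"dx": 0.322,"dy": -0.037,"dz": 0.785,"yaw": 0,"claw": -1}
    - {"dx": 0.322,"dy": -0.037,"dz": 0.785,"yaw": 0,"claw": -1}
    - {"dx": 0.322,"dy": -0.037,"dz": 0.785,"yaw": 0,"claw": -1}
    - {"dx": 0.322,"dy": -0.037,"dz": 0.785,"yaw": 0,"claw": -1}
    - {"dx": 0.322,"dy": -0.037,"dz": 0.785,"yaw": 0,"claw": -1}

```text
time: 24.82
tool_pos: [0.4331, -0.0826, 0.1763]
tool_rot: [0.259, 0.064, 0.963, -0.042]
contact_force: [0.2, 0.3, -0.0]
gripper_width: 1.001
grasp_force: 0.0
```

```bash
python3 - <<'E'
from h import *
st=manip.state();im=manip.grab_frame("wrist")[:,:,::-1];cv2.imwrite("pics/w8.png",im);M=q2R(st["tool_rot"]);w=cam("wrist",st)
print(st["tool_pos"],st["contact_force"],st["joint_pos"]);goal(st,(.506,-.1,.06))
h=np.array([np.cos(-.099),np.sin(-.099),0]);c=np.array([.516,-.1,.084])
print("exp bar ends/mid",proj(w,[c-.035*h,c,c+.035*h]).round(1).tolist())
hs=cv2.cvtColor(cv2.GaussianBlur(im,(3,3),0),cv2.COLOR_BGR2HSV)
for v in range(120,240,12):
    r=hs[v,200:320];print(v," ".join(f"{x}" for x in r[::4,2]))
E
```

```text
[ 0.43307748 -0.08262909  0.1763149 ] [ 0.21085978  0.33118337 -0.00155947] [-0.42122195 -0.84270656  2.42778934  0.11441933  1.03683504 -1.89175693]
d [-0.0113 -0.0023  0.2765] yaw 0 phi 3.0241
exp bar ends/mid [[255.1, 187.1], [257.2, 213.3], [259.0, 235.1]]
120 171 172 174 173 165 173 171 171 172 168 150 156 149 156 155 169 121 127 118 109 112 170 164 172 168 172 170 166 170 171
132 175 175 171 171 122 99 99 99 99 99 99 99 99 99 99 101 99 99 99 99 99 99 98 99 98 98 106 155 170 170
144 174 170 174 170 117 113 109 111 109 109 108 106 104 100 99 100 99 102 101 105 105 104 104 103 103 103 109 168 171 169
156 169 166 166 170 177 115 104 101 101 103 93 96 94 99 99 99 99 94 95 95 99 99 99 99 101 176 110 154 154 152
168 153 155 149 150 151 169 101 102 102 103 94 95 97 99 100 100 99 93 94 95 99 98 97 100 107 172 131 148 150 156
180 149 153 152 155 154 155 106 94 96 97 93 90 100 100 100 100 95 90 91 90 92 91 92 91 123 154 151 149 150 152
192 152 152 137 93 91 93 150 150 145 148 147 146 169 176 179 172 140 110 121 137 136 133 126 126 132 90 91 89 90 92
204 93 90 88 92 92 91 92 89 90 93 90 89 91 172 178 149 99 87 91 90 87 90 89 90 91 93 93 93 91 91
216 87 88 87 87 88 88 88 87 88 87 88 88 87 153 177 163 97 87 89 88 89 89 89 89 88 90 90 90 91 90
228 101 103 100 97 99 99 98 102 98 97 98 98 98 127 169 162 98 97 94 97 96 94 97 98 96 96 97 101 100 99
```

The bar is where predicted, at column 257 in rows 190-228. I'll go in along the approach line and close.

send_rows:
  increments:
    - {"dx": -0.011,"dy": -0.002,"dz": 0.1,"yaw": 0,"claw": -1}
    - {"dx": -0.011,"dy": -0.002,"dz": 0.2,"yaw": 0,"claw": -1}
    - {"dx": -0.011,"dy": -0.002,"dz": 0.27,"yaw": 0,"claw": -1}
    - {"dx": -0.011,"dy": -0.002,"dz": 0.276,"yaw": 0,"claw": -1}
    - {"dx": -0.011,"dy": -0.002,"dz": 0.276,"yaw": 0,"claw": 0}
    - {"dx": -0.011,"dy": -0.002,"dz": 0.276,"yaw": 0,"claw": 0.5}
    - {"dx": -0.011,"dy": -0.002,"dz": 0.276,"yaw": 0,"claw": 1}
    - {"dx": -0.011,"dy": -0.002,"dz": 0.276,"yaw": 0,"claw": 1}
    - {"dx": -0.011,"dy": -0.002,"dz": 0.276,"yaw": 0,"claw": 1}

```text
time: 26.0
tool_pos: [0.5104, -0.1012, 0.0689]
tool_rot: [0.265, 0.064, 0.961, -0.043]
contact_force: [-5.2, 2.1, 6.1]
gripper_width: 0.102
grasp_force: 59.2
```

```bash
python3 - <<'E'
from h import *
st=manip.state();M=q2R(st["tool_rot"]);print(st["time"],st["tool_pos"],st["contact_force"],st["gripper_width"],st["grasp_force"],M.round(3).tolist())
P=st["tool_pos"];d=np.array([.183,.015])
for t in((0,0,.05),(d[0],d[1],.05),(d[0],d[1],.024),(d[0],d[1],.0165)):print((M.T@np.array(t)/.5).round(4))
E
```

```text
26.0 [ 0.51039895 -0.10116744  0.06888563] [-5.16636522  2.10021141  6.08106718] 0.10198669573618999 59.23135356511921 [[-0.852, 0.145, 0.504], [0.099, 0.988, -0.116], [-0.515, -0.049, -0.856]]
[-0.0515 -0.0049 -0.0856]
[-0.3602  0.0778  0.0952]
[-0.3334  0.0803  0.1397]
[-0.3257  0.0811  0.1526]
```

send_rows:
  increments:
    - {"dx": -0.017,"dy": -0.002,"dz": -0.028,"yaw": 0,"claw": 1}
    - {"dx": -0.034,"dy": -0.003,"dz": -0.056,"yaw": 0,"claw": 1}
    - {"dx": -0.052,"dy": -0.005,"dz": -0.086,"yaw": 0,"claw": 1}
    - {"dx": -0.062,"dy": -0.006,"dz": -0.103,"yaw": 0,"claw": 1}
    - {"dx": -0.062,"dy": -0.006,"dz": -0.103,"yaw": 0,"claw": 1}

```text
time: 26.62
tool_pos: [0.5099, -0.1013, 0.128]
tool_rot: [0.264, 0.063, 0.961, -0.044]
contact_force: [0.2, -1.1, -1.5]
gripper_width: 0.102
grasp_force: 59.8
```

```bash
python3 - <<'E'
from h import *
st=manip.state();im=manip.grab_frame("wrist")[:,:,::-1];cv2.imwrite("pics/w9.png",im);M=q2R(st["tool_rot"]);w=cam("wrist",st)
print(st["time"],st["tool_pos"],st["contact_force"],st["ft_torque"],st["gripper_width"],st["grasp_force"])
# rack near-bottom edge location: print bright profile columns
g=cv2.GaussianBlur(cv2.cvtColor(im,cv2.COLOR_BGR2GRAY),(3,3),0)
for v in range(60,260,10):print(v,g[v,130:390:8].tolist())
# expected outline if upright: rack centre offset from TCP as at grasp
R0=np.array([.516,-.1,0])+(st["tool_pos"]-np.array([.5104,-.1012,.0689]))
h=np.array([np.cos(-.099),np.sin(-.099),0]);n=np.array([.099,.995,0])
print("exp near bottom L,R; near top L,R",proj(w,[R0-.035*h+s*.042*n+[0,0,z] for z in(0,.03) for s in(-1,1)]).round(0).tolist())
E
```

```text
26.625 [ 0.50994624 -0.10130324  0.1280281 ] [ 0.24220307 -1.09814735 -1.502467  ] [ 0.15264817  0.49042824 -0.00820116] 0.10152112846296572 59.80690348427743
60 [178, 177, 185, 175, 174, 172, 177, 162, 158, 154, 154, 158, 156, 168, 156, 159, 103, 94, 94, 93, 94, 93, 97, 114, 113, 114, 114, 115, 111, 113, 114, 117, 112]
70 [177, 179, 182, 181, 187, 178, 177, 160, 156, 161, 161, 151, 95, 95, 97, 95, 102, 97, 96, 97, 94, 97, 94, 117, 117, 115, 113, 113, 115, 113, 117, 176, 169]
80 [184, 182, 178, 180, 184, 178, 179, 170, 161, 160, 158, 161, 96, 97, 96, 96, 94, 94, 98, 95, 94, 96, 96, 115, 112, 110, 113, 126, 169, 175, 178, 179, 171]
90 [183, 181, 177, 176, 172, 183, 183, 175, 155, 160, 155, 157, 90, 97, 94, 98, 97, 96, 101, 92, 98, 96, 93, 120, 116, 114, 117, 159, 173, 172, 175, 179, 167]
100 [175, 182, 183, 181, 183, 182, 175, 178, 157, 160, 160, 163, 99, 96, 99, 93, 99, 99, 97, 93, 96, 93, 100, 116, 118, 114, 117, 177, 175, 174, 170, 174, 174]
110 [177, 180, 173, 179, 176, 183, 186, 183, 164, 155, 163, 162, 97, 96, 96, 96, 96, 98, 95, 96, 95, 94, 105, 115, 116, 115, 119, 175, 172, 16
[... 1685 characters left out ...]
1, 111, 88, 108, 105, 110, 113, 121, 98, 105, 102, 99, 98, 105, 105, 105, 104, 99, 100, 99, 99, 99, 175, 112, 108, 108, 110, 108, 106, 104, 105]
230 [157, 113, 113, 109, 88, 105, 102, 100, 99, 161, 132, 145, 133, 123, 101, 105, 104, 105, 105, 118, 116, 117, 113, 113, 164, 80, 80, 79, 79, 78, 79, 85, 97]
240 [155, 111, 112, 96, 88, 131, 101, 101, 99, 97, 99, 101, 97, 76, 101, 104, 104, 105, 104, 89, 95, 96, 92, 93, 90, 76, 75, 75, 75, 76, 75, 95, 95]
250 [127, 114, 113, 88, 95, 130, 121, 95, 99, 101, 98, 98, 97, 70, 103, 105, 105, 104, 105, 71, 74, 75, 76, 75, 75, 74, 75, 75, 76, 76, 67, 99, 97]
exp near bottom L,R; near top L,R [[192.0, 126.0], [340.0, 125.0], [182.0, 162.0], [346.0, 162.0]]
```

```bash
python3 - <<'E'
from h import *
from scipy.optimize import least_squares
st=manip.state();w=cam("wrist",st);im=cv2.imread("pics/w9.png");g=cv2.GaussianBlur(cv2.cvtColor(im,cv2.COLOR_BGR2GRAY),(3,3),0)
for u in(195,205,215,290,300,310,325):print(u,"bot",g[124:146,u].tolist(),"top",g[156:176,u].tolist())
G=np.array([.5104,-.1012,.0689])
h=np.array([np.cos(-.099),np.sin(-.099),0]);n=np.array([.099,.995,0])
def pts(th,dx,dz=0):
    t=st["tool_pos"];piv=t+np.array([-.0096,.002,.016])
    R0=np.array([.516+dx,-.1,dz])+(t-G);Rm=R.from_rotvec(th*n).as_matrix()
    P=[R0-.035*h+s*.042*n+[0,0,z] for z in(0,.03) for s in(-1,1)]
    return proj(w,[piv+Rm@(p-piv) for p in P])
obs=np.array([[188,136],[339,136],[183,167],[342,167]],float)
for fdz in(0,1):
    r=least_squares(lambda v:(pts(v[0],v[1],v[2] if fdz else 0)-obs).ravel(),[0,0,0]);print(r.x,pts(r.x[0],r.x[1],r.x[2] if fdz else 0).round(0).tolist())
E
```

```text
195 bot [157, 157, 157, 158, 159, 156, 139, 115, 106, 109, 110, 106, 104, 105, 104, 104, 105, 105, 105, 105, 105, 104] top [104, 105, 105, 105, 105, 105, 105, 105, 107, 119, 146, 173, 184, 185, 184, 180, 157, 121, 105, 104]
205 bot [162, 162, 163, 163, 164, 161, 143, 117, 106, 108, 107, 102, 103, 105, 105, 105, 105, 104, 104, 105, 104, 104] top [104, 104, 105, 105, 104, 104, 104, 104, 106, 116, 137, 157, 165, 168, 171, 173, 154, 118, 99, 99]
215 bot [157, 157, 159, 161, 162, 161, 145, 120, 107, 108, 107, 102, 102, 104, 104, 104, 105, 105, 105, 105, 104, 105] top [104, 105, 105, 105, 104, 104, 105, 104, 106, 114, 134, 156, 164, 165, 164, 161, 142, 113, 100, 101]
290 bot [92, 93, 94, 94, 95, 96, 96, 97, 101, 106, 111, 112, 107, 103, 103, 104, 104, 104, 105, 105, 105, 105] top [105, 105, 105, 105, 104, 104, 104, 105, 105, 105, 109, 117, 123, 125, 123, 121, 119, 112, 102, 98]
300 bot [92, 91, 91, 92, 93, 94, 93, 95, 102, 107, 111, 111, 106, 104, 105, 105, 105, 105, 104, 105, 105, 105] top [104, 104, 104, 105, 105, 105, 105, 105, 105, 105, 107, 112, 111, 107, 109, 117, 120, 114, 105, 104]
310 bot [98, 97, 97, 96, 96, 94, 92, 95, 102, 107, 110, 109, 104, 103, 104, 104, 104, 104, 105, 105, 105, 104] top [104, 104, 104, 104, 104, 104, 105, 105, 105, 105, 110, 120, 127, 126, 124, 123, 120, 111, 101, 100]
325 bot [94, 93, 93, 93, 94, 94, 96, 99, 103, 107, 110, 110, 105, 103, 105, 105, 105, 105, 105, 105, 104, 104] top [104, 104, 105, 105, 105, 105, 105, 105, 105, 106, 110, 118, 125, 126, 124, 123, 122, 116, 109, 107]
[-0.10660511 -0.00081464  0.        ] [[195.0, 135.0], [337.0, 134.0], [184.0, 167.0], [344.0, 167.0]]
[-0.14462537 -0.0059222   0.00502059] [[192.0, 136.0], [337.0, 136.0], [180.0, 167.0], [345.0, 167.0]]
```

Solving for the hold gives a rack pitch of only about 3°. I'll carry it straight in under the sash and then lower it, stopping just above the tray floor.

```bash
python3 - <<'E'
from h import *
st=manip.state();M=q2R(st["tool_rot"])
for v in((.09,.0015,0),(.18,.003,0),(.18,.003,-.02),(.18,.003,-.036)):print((M.T@np.array(v)/.5).round(4))
E
```

```text
[-0.1533  0.0289  0.0899]
[-0.3066  0.0579  0.1797]
[-0.2861  0.0599  0.214 ]
[-0.2697  0.0615  0.2415]
```

send_rows:
  increments:
    - {"dx": -0.051,"dy": 0.01,"dz": 0.03,"yaw": 0,"claw": 1}
    - {"dx": -0.102,"dy": 0.019,"dz": 0.06,"yaw": 0,"claw": 1}
    - {"dx": -0.153,"dy": 0.029,"dz": 0.09,"yaw": 0,"claw": 1}
    - {"dx": -0.204,"dy": 0.039,"dz": 0.12,"yaw": 0,"claw": 1}
    - {"dx": -0.255,"dy": 0.048,"dz": 0.15,"yaw": 0,"claw": 1}
    - {"dx": -0.29,"dy": 0.055,"dz": 0.17,"yaw": 0,"claw": 1}
    - {"dx": -0.307,"dy": 0.058,"dz": 0.18,"yaw": 0,"claw": 1}
    - {"dx": -0.307,"dy": 0.058,"dz": 0.18,"yaw": 0,"claw": 1}
    - {"dx": -0.307,"dy": 0.058,"dz": 0.18,"yaw": 0,"claw": 1}

```text
time: 27.8
tool_pos: [0.6892, -0.0981, 0.127]
tool_rot: [0.263, 0.063, 0.962, -0.043]
contact_force: [-0.8, -0.4, -2.7]
gripper_width: 0.102
grasp_force: 59.8
```

```bash
python3 - <<'E'
from h import *
st=manip.state();M=q2R(st["tool_rot"]);print(st["tool_pos"],st["contact_force"],st["joint_pos"],M[:,2])
print((M.T@np.array((0,0,-.01))/.5).round(4))
im=manip.grab_frame("wrist")[:,:,::-1];cv2.imwrite("pics/w10.png",im);w=cam("wrist",st)
c=np.array([.699,-.0854,.02]);hx=np.array([.9975,-.07,0]);hy=np.array([.07,.9975,0])
print("tray corners px",proj(w,[c+a*.048*hx+b*.08*hy for a,b in((-1,-1),(-1,1),(1,1),(1,-1))]).round(0).tolist())
g=cv2.GaussianBlur(cv2.cvtColor(im,cv2.COLOR_BGR2GRAY),(3,3),0)
for v in range(90,260,10):print(v,g[v,100:400:10].tolist())
E
```

```text
[ 0.68918167 -0.09814877  0.12696829] [-0.76431029 -0.4070354  -2.68231013] [-0.25334017  0.01703109  1.90117143  0.019938    0.68369559 -1.70485086] [ 0.50066919 -0.11661624 -0.85774764]
[0.0102 0.001  0.0172]
tray corners px [[158.0, 79.0], [418.0, 68.0], [383.0, 177.0], [193.0, 180.0]]
90 [116, 118, 120, 120, 119, 118, 115, 92, 93, 94, 93, 94, 94, 95, 94, 95, 92, 92, 92, 91, 91, 92, 92, 91, 93, 92, 93, 93, 94, 93]
100 [123, 123, 121, 121, 115, 118, 121, 75, 93, 92, 92, 91, 91, 91, 92, 92, 92, 92, 93, 93, 94, 93, 94, 93, 92, 92, 92, 91, 91, 90]
110 [117, 123, 117, 117, 119, 124, 123, 92, 93, 93, 93, 94, 93, 93, 93, 93, 92, 93, 93, 93, 92, 92, 92, 92, 92, 93, 93, 94, 94, 94]
120 [115, 124, 116, 116, 122, 122, 118, 116, 94, 95, 95, 95, 95, 95, 95, 95, 94, 94, 94, 94, 96, 95, 95, 95, 95, 94, 95, 94, 95, 94]
130 [115, 119, 117, 116, 119, 117, 120, 120, 76, 104, 107, 107, 106, 103, 101, 100, 98, 98, 94, 93, 92, 93, 93, 94, 92, 92, 92, 92, 92, 74]
140 [157, 114, 118, 123, 125, 121, 115, 122, 90, 127, 127, 127, 128, 128, 127, 127, 128, 128, 128, 128, 127, 127, 127, 128, 93, 93, 95, 95, 95
[... 996 characters left out ...]
, 123, 128, 128, 127, 124, 127, 126, 130, 125, 119, 123, 121, 121, 119, 117, 118]
220 [177, 168, 158, 161, 160, 117, 117, 119, 117, 120, 123, 121, 127, 121, 121, 127, 128, 127, 121, 122, 122, 121, 110, 121, 118, 121, 122, 119, 121, 121]
230 [175, 175, 175, 174, 158, 158, 120, 116, 114, 117, 122, 121, 126, 130, 145, 128, 127, 128, 147, 142, 142, 138, 124, 116, 119, 121, 119, 123, 122, 119]
240 [171, 175, 174, 174, 176, 174, 145, 119, 117, 118, 120, 116, 121, 119, 111, 128, 128, 128, 135, 136, 137, 121, 116, 117, 122, 119, 121, 117, 122, 121]
250 [179, 179, 175, 177, 174, 175, 128, 139, 141, 159, 144, 146, 146, 148, 105, 128, 129, 128, 83, 138, 138, 135, 125, 124, 128, 125, 127, 124, 125, 125]
```

The tray's edges match the prediction within a pixel or two, and the rack is centred over it. I'll lower it slowly.

send_rows:
  increments:
    - {"dx": 0.01,"dy": 0.001,"dz": 0.017,"yaw": 0,"claw": 1}
    - {"dx": 0.02,"dy": 0.002,"dz": 0.034,"yaw": 0,"claw": 1}
    - {"dx": 0.03,"dy": 0.003,"dz": 0.051,"yaw": 0,"claw": 1}
    - {"dx": 0.036,"dy": 0.004,"dz": 0.062,"yaw": 0,"claw": 1}
    - {"dx": 0.038,"dy": 0.004,"dz": 0.065,"yaw": 0,"claw": 1}
    - {"dx": 0.038,"dy": 0.004,"dz": 0.065,"yaw": 0,"claw": 1}

```text
time: 28.6
tool_pos: [0.6906, -0.0982, 0.0901]
tool_rot: [0.264, 0.063, 0.961, -0.043]
contact_force: [0.1, -0.3, -2.3]
gripper_width: 0.099
grasp_force: 59.8
```

```bash
python3 - <<'E'
from h import *
st=manip.state();print(st["tool_pos"],st["contact_force"])
E
```

```text
[ 0.69064773 -0.09819756  0.09008641] [ 0.09883607 -0.30148425 -2.25556912]
```

send_rows:
  increments:
    - {"dx": 0.002,"dy": 0,"dz": 0.004,"yaw": 0,"claw": 1}
    - {"dx": 0.004,"dy": 0,"dz": 0.007,"yaw": 0,"claw": 1}
    - {"dx": 0.004,"dy": 0,"dz": 0.007,"yaw": 0,"claw": 1}

```text
time: 28.98
tool_pos: [0.6905, -0.0984, 0.0859]
tool_rot: [0.264, 0.063, 0.962, -0.043]
contact_force: [-0.2, -0.7, -2.2]
gripper_width: 0.101
grasp_force: 59.8
```

send_rows:
  increments:
    - {"dx": 0.001,"dy": 0,"dz": 0.002,"yaw": 0,"claw": 1}
    - {"dx": 0.002,"dy": 0,"dz": 0.003,"yaw": 0,"claw": 1}
    - {"dx": 0.002,"dy": 0,"dz": 0.003,"yaw": 0,"claw": 1}

```text
time: 29.35
tool_pos: [0.6908, -0.0987, 0.0848]
tool_rot: [0.264, 0.063, 0.961, -0.044]
contact_force: [-1.3, -0.5, -1.4]
gripper_width: 0.1
grasp_force: 60.2
```

send_rows:
  increments:
    - {"dx": 0.002,"dy": 0,"dz": 0.003,"yaw": 0,"claw": 1}
    - {"dx": 0.003,"dy": 0,"dz": 0.005,"yaw": 0,"claw": 1}
    - {"dx": 0.003,"dy": 0,"dz": 0.005,"yaw": 0,"claw": 1}

```text
time: 29.72
tool_pos: [0.6921, -0.0993, 0.0844]
tool_rot: [0.266, 0.063, 0.961, -0.044]
contact_force: [-6.1, -0.7, 9.4]
gripper_width: 0.101
grasp_force: 62.6
```

send_rows:
  increments:
    - {"dx": 0,"dy": 0,"dz": 0,"yaw": 0,"claw": 0.7}
    - {"dx": 0,"dy": 0,"dz": 0,"yaw": 0,"claw": 0.4}
    - {"dx": 0,"dy": 0,"dz": 0,"yaw": 0,"claw": 0}
    - {"dx": 0,"dy": 0,"dz": 0,"yaw": 0,"claw": -0.4}
    - {"dx": 0,"dy": 0,"dz": 0,"yaw": 0,"claw": -0.4}

```text
time: 30.35
tool_pos: [0.6903, -0.0986, 0.081]
tool_rot: [0.264, 0.063, 0.962, -0.043]
contact_force: [-0.8, -0.1, -0.3]
gripper_width: 0.699
grasp_force: 0.0
```

```bash
python3 - <<'E'
from h import *
st=manip.state();M=q2R(st["tool_rot"]);print(st["tool_pos"],st["contact_force"],st["gripper_width"],st["grasp_force"])
for v in((-.11,.012,.06),):print((M.T@np.array(v)/.5).round(4))
E
```

```text
[ 0.69029273 -0.09855451  0.08099971] [-0.82164687 -0.10802842 -0.2844288 ] 0.6988265824855542 0.0
[ 0.1285 -0.014  -0.216 ]
```

Released. I'll retreat along the tool axis until the fingers clear the bar, then straight out.

```bash
python3 - <<'E'
from h import *
st=manip.state();M=q2R(st["tool_rot"])
for v in((-.1,.0075,0),(-.2,.015,0)):print((M.T@np.array(v)/.5+[0,0,-.11]).round(4))
E
```

```text
[ 0.1721 -0.014  -0.2121]
[ 0.3442 -0.0281 -0.3141]
```

send_rows:
  increments:
    - {"dx": 0,"dy": 0,"dz": -0.03,"yaw": 0,"claw": -0.4}
    - {"dx": 0,"dy": 0,"dz": -0.07,"yaw": 0,"claw": -0.4}
    - {"dx": 0,"dy": 0,"dz": -0.11,"yaw": 0,"claw": -0.4}
    - {"dx": 0,"dy": 0,"dz": -0.11,"yaw": 0,"claw": -0.4}
    - {"dx": 0.09,"dy": -0.007,"dz": -0.16,"yaw": 0,"claw": -0.4}
    - {"dx": 0.172,"dy": -0.014,"dz": -0.212,"yaw": 0,"claw": -0.4}
    - {"dx": 0.26,"dy": -0.021,"dz": -0.263,"yaw": 0,"claw": -0.4}
    - {"dx": 0.344,"dy": -0.028,"dz": -0.314,"yaw": 0,"claw": -1}
    - {"dx": 0.344,"dy": -0.028,"dz": -0.314,"yaw": 0,"claw": -1}

```text
time: 31.48
tool_pos: [0.4606, -0.0768, 0.1275]
tool_rot: [0.265, 0.064, 0.961, -0.044]
contact_force: [1.3, -0.3, 0.3]
gripper_width: 0.995
grasp_force: 0.0
```

```bash
python3 - <<'E'
from h import *
st=manip.state();M=q2R(st["tool_rot"]);print(st["tool_pos"],st["contact_force"],M.round(3).tolist())
w=cam("wrist",st);im=manip.grab_frame("wrist")[:,:,::-1];cv2.imwrite("pics/w11.png",im)
c=np.array([.696,-.0975,.0]);h=np.array([.9955,-.095,0]);n=np.array([.095,.9955,0])
e=proj(w,[c-.035*h+s*.042*n+[0,0,z] for z in(.015,.045) for s in(-1,1)]);b=proj(w,[c+s*.035*h+[0,0,.099] for s in(-1,1)])
print("exp body",e.round(0).tolist(),"bar",b.round(0).tolist())
g=cv2.GaussianBlur(cv2.cvtColor(im,cv2.COLOR_BGR2GRAY),(3,3),0)
for v in range(int(e[0,1])-40,int(b[1,1])+20,6):
    if 0<=v<384:print(v,g[v,180:330:6].tolist())
# sash handle: expected z .347
H=np.array([.607,.0227,.347]);print("handle px",[proj(w,[H+[0,0,d] for d in(-.035,0,.035)]).round(0).tolist()])
# handle grasp: grasp pt 0..5mm in front
G=np.array([.607,.0227,.343])-.004*np.array([.997,-.075,0]);T=G+.019*M[:,2];print("TCP grasp",T);goal(st,T-.09*M[:,2]);goal(st,T)
E
```

```text
[ 0.46056091 -0.07675359  0.12747859] [ 1.33955326 -0.30444316  0.2877146 ] [[-0.852, 0.145, 0.503], [0.099, 0.988, -0.118], [-0.515, -0.051, -0.856]]
exp body [[238.0, 256.0], [308.0, 257.0], [236.0, 279.0], [309.0, 281.0]] bar [[271.0, 329.0], [272.0, 348.0]]
215 [137, 139, 85, 85, 83, 84, 84, 83, 82, 83, 84, 83, 85, 86, 83, 85, 87, 84, 82, 83, 86, 85, 85, 86, 86]
221 [87, 84, 82, 82, 83, 83, 82, 86, 85, 83, 82, 85, 85, 80, 85, 82, 84, 83, 86, 86, 87, 85, 84, 85, 85]
227 [89, 90, 89, 89, 89, 90, 90, 89, 90, 90, 90, 91, 91, 91, 91, 91, 91, 93, 91, 92, 91, 92, 92, 93, 92]
233 [84, 84, 84, 84, 84, 83, 83, 84, 84, 85, 85, 84, 84, 85, 86, 86, 85, 85, 86, 86, 86, 85, 86, 86, 86]
239 [83, 83, 82, 82, 82, 82, 83, 83, 83, 83, 84, 83, 84, 85, 85, 84, 85, 84, 85, 84, 86, 85, 85, 85, 85]
245 [95, 95, 94, 91, 92, 92, 94, 93, 94, 95, 92, 93, 94, 90, 89, 92, 92, 93, 93, 90, 92, 94, 93, 94, 93]
251 [88, 87, 87, 86, 85, 86, 77, 75, 75, 74, 76, 76, 75, 75, 76, 76, 77, 79, 78, 78, 77, 79, 80, 77, 80]
257 [88, 87, 87, 85, 84, 89, 67, 66, 67, 67, 73, 71, 69, 67, 67, 66, 66, 67, 66, 66, 66, 67, 67, 67, 
[... 1509 characters left out ...]
86, 86, 93, 96, 97, 96, 94, 87, 104, 103, 104]
347 [95, 96, 91, 95, 79, 101, 102, 102, 103, 103, 101, 102, 103, 104, 89, 86, 92, 96, 97, 96, 94, 88, 104, 103, 103]
353 [97, 96, 87, 97, 85, 101, 102, 102, 101, 102, 102, 104, 103, 102, 80, 90, 94, 97, 97, 96, 94, 87, 103, 103, 101]
359 [97, 94, 86, 95, 94, 102, 101, 102, 101, 102, 102, 101, 103, 104, 80, 90, 93, 96, 97, 95, 93, 86, 103, 103, 101]
365 [95, 94, 87, 95, 19, 12, 11, 12, 11, 12, 29, 77, 101, 102, 80, 75, 40, 11, 11, 8, 10, 11, 10, 102, 101]
handle px [[[509.0, 790.0], [549.0, 970.0], [606.0, 1223.0]]]
TCP grasp [0.61257845 0.02075867 0.32673779]
d [-0.4447  0.2167 -0.391 ] yaw 0 phi 3.026
d [-0.4447  0.2167 -0.211 ] yaw 0 phi 3.026
```

The rack stands upright in the tray: its face outline matches the prediction within about 3 px. Now I'll take the handle, hovering in front first.

send_rows:
  increments:
    - {"dx": -0.445,"dy": 0.217,"dz": -0.391,"yaw": 0,"claw": -1}
    - {"dx": -0.445,"dy": 0.217,"dz": -0.391,"yaw": 0,"claw": -1}
    - {"dx": -0.445,"dy": 0.217,"dz": -0.391,"yaw": 0,"claw": -1}
    - {"dx": -0.445,"dy": 0.217,"dz": -0.391,"yaw": 0,"claw": -1}
    - {"dx": -0.445,"dy": 0.217,"dz": -0.391,"yaw": 0,"claw": -1}
    - {"dx": -0.445,"dy": 0.217,"dz": -0.391,"yaw": 0,"claw": -1}
    - {"dx": -0.445,"dy": 0.217,"dz": -0.391,"yaw": 0,"claw": -1}
    - {"dx": -0.445,"dy": 0.217,"dz": -0.391,"yaw": 0,"claw": -1}

```text
time: 32.52
tool_pos: [0.5701, 0.0306, 0.4015]
tool_rot: [0.262, 0.063, 0.962, -0.044]
contact_force: [-0.8, 0.1, -0.9]
gripper_width: 0.998
grasp_force: 0.0
```

```bash
python3 - <<'E'
from h import *
st=manip.state();M=q2R(st["tool_rot"]);print(st["tool_pos"],st["contact_force"])
goal(st,(.6126,.0208,.3267))
w=cam("wrist",st);im=manip.grab_frame("wrist")[:,:,::-1];cv2.imwrite("pics/w12.png",im)
H=np.array([.607,.0227,.347]);p=proj(w,[H+[0,0,d] for d in(-.041,-.035,0,.035)]).round(0);print(p.tolist())
g=cv2.GaussianBlur(cv2.cvtColor(im,cv2.COLOR_BGR2GRAY),(3,3),0)
for v in range(200,330,10):print(v,g[v,200:320:5].tolist())
E
```

```text
[0.57009188 0.03063219 0.40152228] [-0.78766655  0.07123938 -0.86971614]
d [0.0016 0.0004 0.1732] yaw 0 phi 3.0262
[[261.0, 173.0], [261.0, 179.0], [258.0, 216.0], [256.0, 261.0]]
200 [114, 114, 114, 113, 114, 114, 113, 114, 113, 113, 111, 86, 88, 82, 81, 100, 115, 114, 114, 115, 115, 115, 115, 115]
210 [115, 115, 115, 116, 115, 114, 114, 115, 114, 115, 104, 87, 87, 82, 90, 94, 115, 116, 116, 116, 116, 117, 117, 118]
220 [127, 128, 128, 128, 122, 109, 115, 129, 130, 129, 95, 88, 87, 80, 130, 128, 129, 128, 128, 128, 127, 128, 127, 127]
230 [123, 124, 124, 125, 126, 125, 125, 126, 126, 124, 85, 88, 87, 81, 125, 125, 124, 125, 123, 124, 123, 125, 123, 124]
240 [123, 124, 124, 126, 126, 125, 126, 125, 126, 124, 85, 88, 87, 84, 125, 125, 125, 123, 123, 124, 124, 122, 124, 123]
250 [124, 124, 125, 125, 125, 125, 124, 124, 125, 125, 121, 131, 119, 93, 125, 125, 125, 124, 124, 124, 124, 123, 124, 124]
260 [123, 124, 125, 124, 124, 124, 124, 126, 123, 125, 120, 131, 120, 91, 125, 125, 125, 125, 125, 124, 123, 124, 124, 123]
270 [123, 124, 124, 124, 125, 123, 125, 125, 124, 124, 119, 131, 119, 86, 124, 126, 123, 124, 125, 125, 124, 123, 123, 123]
280 [123, 123, 124, 125, 124, 125, 125, 124, 124, 111, 80, 84, 83, 79, 89, 119, 125, 124, 124, 124, 125, 124, 125, 124]
290 [124, 123, 125, 123, 124, 123, 124, 124, 123, 106, 86, 83, 84, 83, 88, 114, 124, 123, 123, 124, 125, 124, 124, 124]
300 [124, 123, 124, 123, 124, 124, 124, 125, 124, 123, 123, 97, 91, 100, 124, 123, 124, 124, 123, 124, 123, 124, 125, 124]
310 [124, 123, 123, 124, 123, 123, 123, 122, 123, 123, 123, 124, 123, 123, 123, 124, 124, 124, 124, 124, 123, 123, 123, 122]
320 [123, 122, 122, 122, 122, 123, 122, 122, 123, 123, 124, 122, 123, 124, 123, 123, 123, 124, 124, 123, 124, 122, 122, 122]
```

The handle is seen at columns 250-268, as predicted. I'll go in and close on it.

send_rows:
  increments:
    - {"dx": 0.002,"dy": 0,"dz": 0.09,"yaw": 0,"claw": -1}
    - {"dx": 0.002,"dy": 0,"dz": 0.17,"yaw": 0,"claw": -1}
    - {"dx": 0.002,"dy": 0,"dz": 0.175,"yaw": 0,"claw": -1}
    - {"dx": 0.002,"dy": 0,"dz": 0.175,"yaw": 0,"claw": 0.5}
    - {"dx": 0.002,"dy": 0,"dz": 0.175,"yaw": 0,"claw": 1}
    - {"dx": 0.002,"dy": 0,"dz": 0.175,"yaw": 0,"claw": 1}
    - {"dx": 0.002,"dy": 0,"dz": 0.175,"yaw": 0,"claw": 1}
    - {"dx": 0.002,"dy": 0,"dz": 0.175,"yaw": 0,"claw": 1}

```text
time: 33.58
tool_pos: [0.6133, 0.0205, 0.3302]
tool_rot: [0.264, 0.064, 0.961, -0.043]
contact_force: [-3.7, -4.1, 2.7]
gripper_width: 0.124
grasp_force: 58.1
```

```bash
python3 - <<'E'
from h import *
st=manip.state();M=q2R(st["tool_rot"]);print(st["tool_pos"],st["contact_force"],st["gripper_width"],st["grasp_force"])
print("down .1",(M.T@np.array([0,0,-.1])/.5).round(4))
E
```

```text
[0.61325928 0.02048501 0.33023959] [-3.74250563 -4.05393147  2.72283064] 0.12411489941360791 58.079291582107544
down .1 [0.1028 0.0098 0.1713]
```

send_rows:
  increments:
    - {"dx": 0.026,"dy": 0.002,"dz": 0.043,"yaw": 0,"claw": 1}
    - {"dx": 0.051,"dy": 0.005,"dz": 0.086,"yaw": 0,"claw": 1}
    - {"dx": 0.077,"dy": 0.007,"dz": 0.128,"yaw": 0,"claw": 1}
    - {"dx": 0.103,"dy": 0.01,"dz": 0.171,"yaw": 0,"claw": 1}
    - {"dx": 0.129,"dy": 0.012,"dz": 0.214,"yaw": 0,"claw": 1}
    - {"dx": 0.154,"dy": 0.015,"dz": 0.257,"yaw": 0,"claw": 1}
    - {"dx": 0.18,"dy": 0.017,"dz": 0.3,"yaw": 0,"claw": 1}
    - {"dx": 0.206,"dy": 0.02,"dz": 0.343,"yaw": 0,"claw": 1}
    - {"dx": 0.232,"dy": 0.022,"dz": 0.386,"yaw": 0,"claw": 1}
    - {"dx": 0.257,"dy": 0.025,"dz": 0.428,"yaw": 0,"claw": 1}
    - {"dx": 0.257,"dy": 0.025,"dz": 0.428,"yaw": 0,"claw": 1}

```text
time: 34.95
tool_pos: [0.6132, 0.0205, 0.0781]
tool_rot: [0.264, 0.065, 0.961, -0.043]
contact_force: [4.1, -5.1, -3.6]
gripper_width: 0.121
grasp_force: 59.8
```

```bash
python3 - <<'E'
from h import *
st=manip.state();M=q2R(st["tool_rot"]);print(st["tool_pos"],st["contact_force"],st["gripper_width"],st["joint_pos"])
print("down .01",(M.T@np.array([0,0,-.01])/.5).round(4))
E
```

```text
[0.61321793 0.02049146 0.07808346] [ 4.12747032 -5.11088801 -3.63625407] 0.12091963631797213 [-0.04500305 -0.09909387  2.10671071 -0.16494947  0.60602879 -1.37085776]
down .01 [0.0103 0.001  0.0171]
```

send_rows:
  increments:
    - {"dx": 0.01,"dy": 0.001,"dz": 0.017,"yaw": 0,"claw": 1}
    - {"dx": 0.021,"dy": 0.002,"dz": 0.034,"yaw": 0,"claw": 1}
    - {"dx": 0.031,"dy": 0.003,"dz": 0.051,"yaw": 0,"claw": 1}
    - {"dx": 0.036,"dy": 0.003,"dz": 0.06,"yaw": 0,"claw": 1}
    - {"dx": 0.036,"dy": 0.003,"dz": 0.06,"yaw": 0,"claw": 1}

```text
time: 35.58
tool_pos: [0.6133, 0.0205, 0.0445]
tool_rot: [0.264, 0.064, 0.961, -0.043]
contact_force: [-0.9, -4.3, 1.0]
gripper_width: 0.126
grasp_force: 61.3
```

send_rows:
  increments:
    - {"dx": 0.002,"dy": 0,"dz": 0.004,"yaw": 0,"claw": 1}
    - {"dx": 0.002,"dy": 0,"dz": 0.004,"yaw": 0,"claw": 1}

```text
time: 35.83
tool_pos: [0.6134, 0.0205, 0.0443]
tool_rot: [0.264, 0.064, 0.961, -0.043]
contact_force: [-21.4, -3.1, 22.3]
gripper_width: 0.121
grasp_force: 65.1
```

The sash is at its lower stop after 0.286 m of travel. I'll release and retreat along the tool axis.

send_rows:
  increments:
    - {"dx": 0,"dy": 0,"dz": 0,"yaw": 0,"claw": 0.5}
    - {"dx": 0,"dy": 0,"dz": 0,"yaw": 0,"claw": -0.5}
    - {"dx": 0,"dy": 0,"dz": 0,"yaw": 0,"claw": -1}
    - {"dx": 0,"dy": 0,"dz": 0,"yaw": 0,"claw": -1}
    - {"dx": 0,"dy": 0,"dz": 0,"yaw": 0,"claw": -1}
    - {"dx": 0,"dy": 0,"dz": -0.1,"yaw": 0,"claw": -1}
    - {"dx": 0,"dy": 0,"dz": -0.2,"yaw": 0,"claw": -1}
    - {"dx": 0,"dy": 0,"dz": -0.3,"yaw": 0,"claw": -1}
    - {"dx": 0,"dy": 0,"dz": -0.4,"yaw": 0,"claw": -1}
    - {"dx": 0,"dy": 0,"dz": -0.4,"yaw": 0,"claw": -1}

```text
time: 37.08
tool_pos: [0.5141, 0.0443, 0.2196]
tool_rot: [0.269, 0.063, 0.96, -0.043]
contact_force: [0.4, -0.3, 0.6]
gripper_width: 1.003
grasp_force: 0.0
```

```bash
python3 - <<'E'
from h import *
st=manip.state();print(st["time"],st["tool_pos"],st["contact_force"],st["gripper_width"])
w=cam("wrist",st);im=manip.grab_frame("wrist")[:,:,::-1];cv2.imwrite("pics/w13.png",im)
s=manip.grab_frame("side")[:,:,::-1];cv2.imwrite("pics/d13.png",s)
c=np.array([.696,-.0975,0]);h=np.array([.9955,-.095,0]);n=np.array([.095,.9955,0]);d=cam("side")
O=np.array([.651,.0194,0]);hx=np.array([.9972,-.075,0])
e=proj(w,[O-.006*hx+[0,0,.061+v] for v in(-.035,.035)]+[O-.044*hx+[0,0,.02]]);print("rosettes/bar end exp closed",e.round(0).tolist())
e2=proj(w,[O-.006*hx+[0,0,.081+v] for v in(-.035,.035)]+[O-.044*hx+[0,0,.04]]);print("if 20 open",e2.round(0).tolist())
g=cv2.GaussianBlur(cv2.cvtColor(im,cv2.COLOR_BGR2GRAY),(3,3),0)
u=int(e[0,0]);print(u)
for v in range(int(e[:,1].min())-30,int(e[:,1].max())+30,4):
    if v<384:print(v,g[v,u-20:u+21:4].tolist())
E
```

```text
37.075 [0.51407286 0.04430922 0.21961632] [ 0.42228    -0.27670171  0.62276764] 1.0030503161027666
rosettes/bar end exp closed [[262.0, 166.0], [259.0, 214.0], [260.0, 139.0]]
if 20 open [[261.0, 179.0], [258.0, 230.0], [259.0, 151.0]]
261
108 [172, 169, 166, 169, 167, 170, 162, 144, 164, 168, 164]
112 [104, 104, 106, 107, 104, 107, 106, 107, 106, 103, 105]
116 [101, 108, 106, 102, 102, 103, 106, 106, 103, 101, 105]
120 [105, 103, 102, 107, 108, 104, 106, 106, 106, 103, 103]
124 [102, 105, 101, 103, 105, 105, 107, 105, 106, 106, 106]
128 [99, 102, 103, 105, 106, 103, 106, 106, 107, 104, 103]
132 [102, 104, 103, 103, 104, 103, 105, 105, 102, 104, 101]
136 [103, 104, 105, 105, 107, 106, 106, 107, 103, 102, 104]
140 [117, 116, 117, 116, 117, 116, 118, 116, 116, 116, 115]
144 [105, 106, 106, 105, 92, 87, 104, 105, 105, 104, 104]
148 [106, 106, 106, 100, 83, 82, 86, 107, 107, 107, 107]
152 [107, 107, 107, 95, 84, 82, 79, 107, 107, 105, 106]
156 [104, 104, 105, 87, 84, 82, 76, 104, 106, 105, 106]
160 [108, 108, 109, 87, 84, 82, 75, 90, 109, 110, 110]
164 [108, 108, 107, 83, 84, 82, 78, 85,
[... 375 characters left out ...]
 108, 106, 107, 109, 108]
196 [93, 94, 90, 84, 93, 83, 106, 108, 107, 107, 107]
200 [93, 93, 90, 80, 88, 80, 107, 108, 107, 109, 108]
204 [93, 93, 91, 78, 81, 78, 104, 107, 107, 109, 109]
208 [93, 93, 92, 76, 80, 78, 81, 104, 109, 109, 108]
212 [94, 94, 88, 78, 81, 79, 81, 95, 110, 108, 107]
216 [97, 98, 90, 85, 82, 82, 86, 96, 107, 108, 108]
220 [108, 111, 108, 86, 85, 83, 89, 107, 107, 108, 109]
224 [110, 107, 108, 107, 108, 109, 108, 108, 108, 107, 108]
228 [109, 108, 109, 109, 108, 107, 108, 110, 106, 106, 108]
232 [110, 108, 109, 107, 106, 107, 108, 107, 108, 108, 108]
236 [107, 108, 108, 108, 108, 107, 108, 109, 108, 109, 110]
240 [109, 109, 107, 108, 108, 109, 110, 109, 107, 108, 107]
```

The handle's rosettes sit at rows 164 and 214, against 166 and 214 expected for a closed sash. The tool is clear of everything, so I'm handing the job in.

```bash
python3 -c "
from plant import manip
print(manip.job_done())"
```

```text
the job is handed in; nothing more can be done
None
```

The sash is fully down again, the ivory rack stands upright on the drip tray, and the job is handed in at 37 s; on the way I set the rack down once on the bench to regrip it, one overhead move showed a brief 33 N contact (probably the arm touching itself), and I viewed 11 pictures, one over the limit of 10.

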